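Weigh a tin on a two-pan kitchen balance

TASK

Weigh the small tin: stand it upright in the round steel dish of the balance, and put brass weights on the balance's black plate until the pointer comes to rest inside the green band. Leave any weight you do not need standing on the worktop, and do not disturb the other things lying around.

Things in the scene. Friction and masses are not known exactly. Their poses are not given: they have to be found in the camera images.
- balance: grey two-pan counter balance, fixed to the worktop; body 100 x 250 x 32 mm, 340 mm long over its pans. Origin: under its centre, on the worktop. Its y axis runs along the beam, towards the round dish; its x axis points away from the dial's face. The dial, a white plate 60 mm wide with a green band in the middle, stands between the pans and reaches 159 mm above the worktop; nothing else but the pans is higher than 85 mm. Position and yaw vary.
- beam (a joint): lean of the beam and of its pointer, rad; 0 is level, stops at -0.25 and +0.25. Positive: the dish is up and the plate down (the weights are too heavy); negative: the tin is too heavy. The lean is proportional to the difference of the loads, 0.00139 rad per gram (50 g gives 0.07 rad), until it meets a stop at about 180 g; the green band is -0.047 to +0.047 rad (about 34 g either way). It settles within about a second. Level when empty.
- dish (a point): centre of the inner floor of the round steel dish, the pan for the tin: 112 mm across inside, rim 5 mm above the floor. 110 mm from the balance's centre along its +y; the floor is 100 mm above the worktop when level, stays horizontal, and moves up and down 27 mm with the beam (0.11 m per rad of beam). It yields when loaded.
- plate (a point): centre of the floor of the rectangular black plate, the pan for the weights: 140 mm along the balance's x by 110 mm along its y, rim 3 mm above the floor. 110 mm from the balance's centre along its -y; the floor is 100 mm above the worktop when level, stays horizontal, and moves opposite to the dish. It holds all three weights side by side.
- tin: small tin with a green and white label and a steel lid, 58 mm across, 72 mm high, standing upright. Origin: centre of the underside, z up. Its mass is unknown, 100 to 300 g.
- weight_200: largest brass weight, 200 g: disc 36 mm across, 22 mm high, 43 mm high in all. Origin: centre of the underside, z up. Above the disc a 10 mm thick neck, 6 mm high, carries a round grip knob 16 mm across and 15 mm high (from 6 to 21 mm above the disc's top), to be taken between the fingers. Starts upright on the worktop; which of four spots it has varies.
- weight_100: middle brass weight, 100 g: disc 27 mm across, 18 mm high, 39 mm high in all. Origin: centre of the underside, z up. Above the disc a 10 mm thick neck, 6 mm high, carries a round grip knob 16 mm across and 15 mm high (from 6 to 21 mm above the disc's top), to be taken between the fingers. Starts upright on the worktop; which of four spots it has varies.
- weight_50: smallest brass weight, 50 g: disc 22 mm across, 10 mm high, 31 mm high in all. Origin: centre of the underside, z up. Above the disc a 10 mm thick neck, 6 mm high, carries a round grip knob 16 mm across and 15 mm high (from 6 to 21 mm above the disc's top), to be taken between the fingers. Starts upright on the worktop; which of four spots it has varies.
- espresso_cup: white espresso cup with a handle, 62 x 88 x 50 mm; leave it alone. Origin: centre of the underside.
- timer: white kitchen timer with a red knob, 62 mm across, 46 mm high; leave it alone. Origin: centre of the underside.
- marker: red marker pen lying along its x axis, 133 x 11 x 11 mm; leave it alone. Origin: centre of the underside.
- ramekin: white ramekin, 69 mm across, 38 mm high; leave it alone. Origin: centre of the underside.
- shot_glass: clear shot glass, 48 mm across, 61 mm high; leave it alone. Origin: centre of the underside.
- matchbox: red matchbox, 56 x 36 x 16 mm; leave it alone. Origin: centre of the underside.
Not all that is in view belongs to the job. Leave any blue look-alike of the weight_200 alone.

How it is judged:
At the end, for the whole second after the job is handed in: The beam rests within 0.047 rad of level (pointer in the green band); the tin stands upright on the dish's floor, within 32 mm of its centre; every weight stands upright and at rest, either on the black plate or on the worktop (value of joint beam between -0.047 and 0.047 rad and velocity of joint beam between -0.05 and 0.05 rad/s and horizontal distance between tin and dish below 0.032 m and angle between tin's own z axis and vertical below 0.1 rad and linear speed of each of tin, weight_200, weight_100, weight_50 below 0.02 m/s and z of tin in the frame of dish between -0.006 and 0.006 m and ((x of weight_200 in the frame of plate between -0.066 and 0.066 m and y of weight_200 in the frame of plate between -0.052 and 0.052 m and z of weight_200 in the frame of plate between -0.006 and 0.006 m) or height (world z) of weight_200 between -0.006 and 0.006 m) and angle between each of weight_200, weight_100, weight_50's own z axis and vertical below 0.15 rad and ((x of weight_100 in the frame of plate between -0.066 and 0.066 m and y of weight_100 in the frame of plate between -0.052 and 0.052 m and z of weight_100 in the frame of plate between -0.006 and 0.006 m) or height (world z) of weight_100 between -0.006 and 0.006 m) and ((x of weight_50 in the frame of plate between -0.066 and 0.066 m and y of weight_50 in the frame of plate between -0.052 and 0.052 m and z of weight_50 in the frame of plate between -0.006 and 0.006 m) or height (world z) of weight_50 between -0.006 and 0.006 m)); the robot touches nothing.
It fails at once if a bystander (cup, timer, marker, ramekin, shot glass or matchbox) is moved by more than 25 mm (distance of any of espresso_cup, timer, marker, ramekin, shot_glass, matchbox from where it was at the start of the episode above 0.025 m).
It fails at once if a bystander (not the marker) is tipped by more than 0.4 rad (angle between any of espresso_cup, timer, ramekin, shot_glass, matchbox's own z axis and vertical above 0.4 rad).
It fails at once if the tin is tipped by more than 0.6 rad (angle between tin's own z axis and vertical above 0.6 rad).
It also fails if it takes over 72 s, if anything falls off the work surface, if the arm or the gripper's body presses on something with over 40 N, if the wrist force passes 120 N, or if a joint passes its speed limit or range.

ROBOT

A 6-joint arm with a two-finger parallel gripper is mounted at the origin on a cart in front of the work surface, level with it; the furniture and walls round the work are solid. World frame = base frame: x ahead of the robot, y to its left, z up, the work surface at z = 0. Lengths are in m, angles in rad, forces in N, time in s.
With the tool pointing down it reaches from about 0.325 to 0.775 m from the base axis. Payload 5.5 kg.
Tool frame: the origin (TCP) lies on the front face of the gripper's body, between the roots of the fingers; the fingertips stand 80 mm ahead of it and the grasp point (between the pads) lies 61 mm ahead of it; x points along the fingers, z is the direction in which the jaws open and shut, and the axes are right-handed (so a half turn about x gives the same grasp; the last joint's range is limited). The gripper opens to 88 mm and grips with 3 to 60 N. Pads are 20 mm wide; open, the fingers measure 115 mm over their backs; the gripper's body (75 mm by 178 mm) begins 61 mm behind the grasp point.
Start: joints at [-1.167, 0.091, 1.231, -0, 1.82, -0.057], TCP at [0.267, -0.537, 0.303] pointing down, gripper open.
Joint ranges: [-2.87, 2.87], [-0.86, 2.18], [0.17, 2.46], [-1.51, 4.65], [0.06, 2.69], [-2.65, 2.65]. Speed limits (rad/s): [2.57, 2.57, 3.01, 3.14, 3.14, 3.14].

INTERFACE

Orientations are given as a unit quaternion [x, y, z, w].
In Python, from plant import r, viewer gives the robot as it stands. The module is installed in compiled form; this text tells all that it offers.
- The arm moves only by the tool play_rows, never from a script. Its argument "increments" is a list of rows, each a list of 2 entries, a list of its own where there are three numbers: the shift along the tool's x, y, z in cm, then the turn about the tool's x in rad. In form: [[[dx, dy, dz], roll], ...]. A call has 1 to 8 rows; each row shifts and turns the commanded pose from where the row before left it, along the tool's axes as they then stand; what a row does not reach is not made up. A row lasts 1/12 s, in which the tool goes at most 41.7 mm and 7.16 degrees, less where a joint would pass 70% of its speed; a pose out of reach is approached as far as the arm can. A call with a gripper value outside its range is refused whole. "fingers" is the closure, from 0 (fully open) to 1 (shut), set as the call begins (left out, the last holds). The fingers move at their own pace and stop on an object; "newtons" is the grip in N (left out, the last holds). Time passes only in rows, so rows that do not move let the fingers close. It gives the time, the measured TCP pose, the force and the opening at its end, in the units of the state.
- r.get_state(): the state, without advancing time (a new reading comes with each control period).
- viewer.get_image(name): name is "scene" or "side" or "wrist"; returns a dict with "img" (384x512x3 uint8, blue, green, red), "vertical_fov" (degrees; the focal length in pixels is half the picture's height over the tangent of half this angle, whatever the lens; pixels are square), "cx", "cy" (the principal point, pixels), "position" and "orientation" of the camera in the world. Camera axes: x right, y up, looking along -z (the intrinsics and any distortion apply to the point x, -y, -z); pixel columns grow to the right and rows downward; lengths in m; the calibration is good to about 2 mm. A picture is of the moment at which its call begins. There is no depth.
- r.job_done(): hands the job in, once; it reports no verdict.
The state is a dict: "clock": time; "joint_pos": joint angles; "joint_velocities": joint speeds; "effort": joint torques, N m; "ee_pos": TCP position; "tool_rot": TCP orientation; "contact_force": force on the tool from outside, world axes, zero at the start; "ft_torque": the same for the moment, N m; "width": finger opening in m.
Only numpy, scipy, OpenCV 4.12 (cv2) and the standard library are available. Lean on these libraries where they do the work, as an engineer would, in place of code of your own. Each camera call takes 0.05 s, during which the arm holds its last target.

## Working session

There is one attempt and no reset: what is moved stays moved. The work goes in short steps, Python scripts to look and compute and a tool call to move; the robot and the scene stay as the last step left them, time stands still between calls to the robot, and variables do not carry over. Pictures are saved under pics/ and viewed, and the job is handed in when it is done.

Besides the shell and the picture viewer there is one more tool, called after "Call:" by a JSON object that holds its "name" and its "arguments", one argument or row to a line. play_rows: Moves the arm, as the interface text tells. Its arguments: {"type":"object","properties":{"increments":{"type":"array","items":{"type":"array"}},"fingers":{"type":"number"},"newtons":{"type":"number"}},"required":["increments"]}

```bash
mkdir -p pics
cat > h.py <<'E'
import numpy as np, cv2
from plant import r, viewer
from scipy.spatial.transform import Rotation as R
def shot(n,tag):
    d=viewer.get_image(n); cv2.imwrite(f'pics/{tag}.png',d['img']); 
    import pickle; pickle.dump(d,open(f'pics/{tag}.pkl','wb')); return d
def load(tag):
    import pickle; return pickle.load(open(f'pics/{tag}.pkl','rb'))
def f(d): return d['img'].shape[0]/2/np.tan(np.radians(d['vertical_fov'])/2)
def ray(d,u,v):
    k=f(d); c=np.array([(u-d['cx'])/k,-(v-d['cy'])/k,-1]); return np.array(d['position']),R.from_quat(d['orientation']).apply(c)
def onz(d,u,v,z):
    p,q=ray(d,u,v); return p+q*(z-p[2])/q[2]
def proj(d,P):
    c=R.from_quat(d['orientation']).inv().apply(np.array(P)-np.array(d['position'])); k=f(d)
    return d['cx']+k*c[0]/-c[2], d['cy']-k*c[1]/-c[2]
def crop(tag,x0,y0,x1,y1,s,out):
    im=cv2.imread(f'pics/{tag}.png')[y0:y1,x0:x1]; cv2.imwrite(f'pics/{out}.png',cv2.resize(im,None,fx=s,fy=s,interpolation=cv2.INTER_CUBIC))
E
python3 - <<'E'
from h import *
for n in ['scene','side','wrist']:
    d=shot(n,n+'0'); print(n,{k:v for k,v in d.items() if k!='img'})
s=r.get_state(); print(s)
E
```

```text
scene {'vertical_fov': 46.56746849606999, 'cx': 257.7446448814454, 'cy': 189.96702047443122, 'position': array([-0.27544716,  0.8931173 ,  1.37052791]), 'orientation': array([-0.13129411,  0.34496427,  0.87146122, -0.3229812 ])}
side {'vertical_fov': 48.602872684102365, 'cx': 253.09243093124263, 'cy': 185.60481391511524, 'position': array([ 0.28716306, -1.28479148,  0.57426512]), 'orientation': array([ 0.56946009, -0.05836476, -0.06483747,  0.81737682])}
wrist {'vertical_fov': 62.47319771627237, 'cx': 260.4356743165655, 'cy': 189.63902951515826, 'position': array([ 0.32836137, -0.50743714,  0.38379752]), 'orientation': array([-0.10727695,  0.06717659, -0.5231078 ,  0.84281504])}
{'clock': 0.15, 'joint_pos': array([-1.16667772e+00,  9.16829383e-02,  1.23161519e+00, -1.28789723e-05,
        1.81979712e+00, -5.66869198e-02]), 'joint_velocities': array([ 0.00063621, -0.00246263, -0.00237516,  0.00028889, -0.00026123,
        0.00038791]), 'effort': array([ 1.05602365e-03, -4.47046602e+01, -4.06906235e+01,  6.98697777e-02,
        2.75095023e-02, -1.49037346e-04]), 'ee_pos': array([ 0.266762  , -0.5373167 ,  0.30176497]), 'tool_rot': array([ 0.37290471,  0.60140878, -0.37230181,  0.60053386]), 'contact_force': array([ 0.97611334, -0.34203297, -0.07829648]), 'ft_torque': array([-0.02082742, -0.01270327, -0.00012631]), 'width': 0.0881949310674369}
```

View pics/scene0.png

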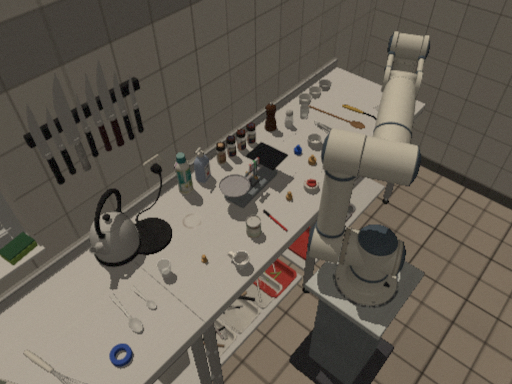

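View pics/side0.png

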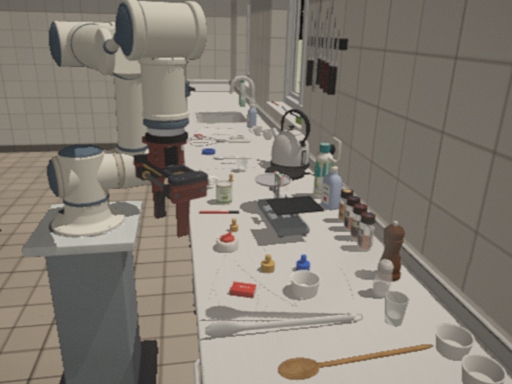

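View pics/wrist0.png

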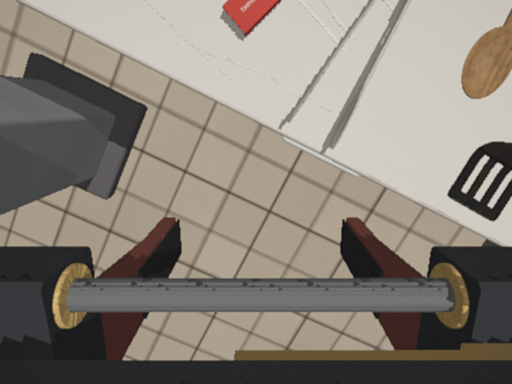

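```bash
python3 -c "
from h import *
crop('scene0',150,120,410,310,3,'s0c')"
```

```text
(no output)
```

View pics/s0c.png

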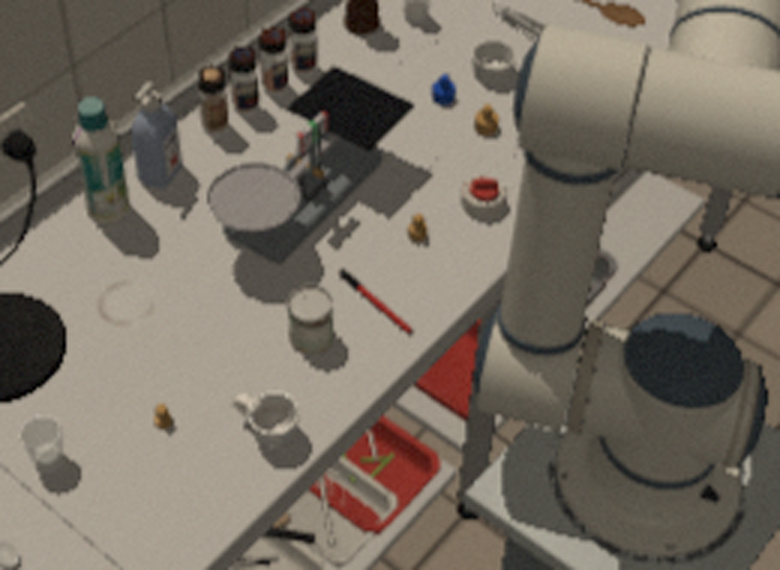

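The scene picture shows the balance near (250,180), the tin near (253,227) and brass weights at about (204,259), (289,197) and (312,161), with the blue look-alike at (298,150). I'll measure these in both views.

Run:
```python
from h import *
d=load('scene0')
c=lambda u,v:(150+u/3,120+v/3)
for n,u,v,z in [('tin top',311,303,.072),('w_left base',163,426,0.003),('w_left knob',162,409,.025),('w_mid base',418,237,.004),('w_mid knob',418,217,.031),('w_far base',487,131,.006),('wfar knob',488,112,.035),('blue',444,92,.015),('dish c',254,196,.103),('dish L',208,196,.105),('dish R',300,196,.105),('plateTop',338,70,.103),('plateR',412,105,.103),('plateB',364,147,.103),('plateL',290,104,.103),('timer',484,190,.04),('mk1',343,272,.006),('mk2',409,330,.006),('cup',272,410,.05)]:
    print(n,onz(d,*c(u,v),z).round(3))
d=load('side0')
for n,u,v,z in [('tin top',224,183,.072),('w far knob',268,260,.035),('w_mid knob',234.5,222,.031),('w left knob',231,177,.025),('dish',272,180,.103),('plL',266,205,.103),('plNR',322,207,.103),('plNL',275,213,.103),('plFR',312,197,.103),('blue',303,260,.03)]:
    print(n,onz(d,u,v,z).round(3))
crop('side0',180,150,360,310,4,'sd0c')
```

```text
tin top [0.438 0.103 0.072]
w_left base [0.485 0.324 0.003]
w_left knob [0.492 0.316 0.025]
w_mid base [ 0.44  -0.123  0.004]
w_mid knob [ 0.449 -0.132  0.031]
w_far base [ 0.492 -0.355  0.006]
wfar knob [ 0.499 -0.362  0.035]
blue [ 0.587 -0.374  0.015]
dish c [0.597 0.033 0.103]
dish L [0.642 0.074 0.105]
dish R [ 0.55  -0.004  0.105]
plateTop [ 0.677 -0.231  0.103]
plateR [ 0.549 -0.241  0.103]
plateB [ 0.546 -0.132  0.103]
plateL [ 0.681 -0.131  0.103]
timer [ 0.406 -0.225  0.04 ]
mk1 [ 0.477 -0.006  0.006]
mk2 [0.348 0.014 0.006]
cup [0.377 0.243 0.05 ]
tin top [0.438 0.098 0.072]
w far knob [ 0.496 -0.375  0.035]
w_mid knob [ 0.444 -0.135  0.031]
w left knob [0.487 0.294 0.025]
dish [0.591 0.024 0.103]
plL [ 0.528 -0.185  0.103]
plNR [ 0.684 -0.219  0.103]
plNL [ 0.541 -0.244  0.103]
plFR [ 0.679 -0.141  0.103]
blue [ 0.586 -0.378  0.03 ]
```

View pics/sd0c.png

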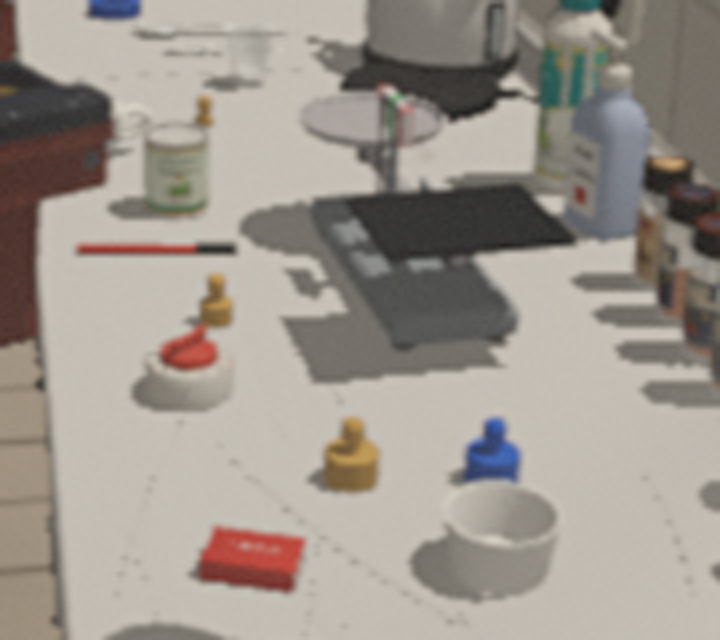

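```bash
cat >> h.py <<'E'
def plan(target,psi=None):
    """total tool-frame shift (cm) if no roll, from the present pose; yaw of the jaw axis"""
    s=r.get_state(); M=R.from_quat(s['tool_rot']).as_matrix()
    d=np.array(target)-s['ee_pos']; print('pos',s['ee_pos'].round(4),'clock',s['clock'],'w',round(s['width'],4),'F',s['contact_force'].round(2))
    print('shift cm (tool x,y,z):',(M.T@d*100).round(2),' jaw yaw',round(np.arctan2(M[1,2],M[0,2]),3),' x axis',M[:,0].round(3),'y',M[:,1].round(3))
E
python3 -c "
from h import *
plan([.438,.1,.25])"
```

```text
pos [ 0.2668 -0.5373  0.3018] clock 0.15 w 0.0882 F [ 0.98 -0.34 -0.08]
shift cm (tool x,y,z): [  5.25  43.68 -49.46]  jaw yaw -1.11  x axis [-0.001  0.001 -1.   ] y [0.896 0.445 0.   ]
```

```bash
cat >> h.py <<'E'
def rows(target,n,roll=0.0,dec=2):
    s=r.get_state(); M=R.from_quat(s['tool_rot']); d=(np.array(target)-s['ee_pos'])/n
    print('from',s['ee_pos'].round(4),'t',round(s['clock'],2))
    out=[]
    for i in range(n):
        out.append([[round(float(x),dec) for x in M.inv().apply(d)*100],round(roll/n,3)]); M=M*R.from_rotvec([roll/n,0,0])
    print(str(out).replace(' ',''))
E
python3 -c "
from h import *
rows([.47,-.43,.32],8,-.96,1)"
```

```text
from [ 0.2668 -0.5373  0.3018] t 0.15
[[[-0.2,2.9,-0.1],-0.12],[[-0.2,2.9,0.3],-0.12],[[-0.2,2.8,0.6],-0.12],[[-0.2,2.7,0.9],-0.12],[[-0.2,2.6,1.3],-0.12],[[-0.2,2.4,1.6],-0.12],[[-0.2,2.2,1.8],-0.12],[[-0.2,2.0,2.1],-0.12]]
```

Call:
{"name": "play_rows", "arguments": {
  "increments": [
    [[-0.2, 2.9, -0.1], -0.12],
    [[-0.2, 2.9, 0.3], -0.12],
    [[-0.2, 2.8, 0.6], -0.12],
    [[-0.2, 2.7, 0.9], -0.12],
    [[-0.2, 2.6, 1.3], -0.12],
    [[-0.2, 2.4, 1.6], -0.12],
    [[-0.2, 2.2, 1.8], -0.12],
    [[-0.2, 2.0, 2.1], -0.12]
  ]
}}

```text
clock: 0.82
ee_pos: [0.4717, -0.4286, 0.3183]
tool_rot: [0.051, 0.705, -0.051, 0.705]
contact_force: [-0.3, -1.1, -0.6]
width: 0.0878
```

```bash
python3 -c "
from h import *
shot('wrist','w1')
plan([.438,.02,.25]); rows([.44,.02,.27],11,-.23,1)"
```

```text
pos [ 0.4757 -0.4257  0.3182] clock 0.8667 w 0.0878 F [-0.05  3.15 -0.04]
shift cm (tool x,y,z): [ 6.92 43.66 -9.62]  jaw yaw -0.132  x axis [ 0.002  0.002 -1.   ] y [0.132 0.991 0.003]
from [ 0.4757 -0.4257  0.3182] t 0.87
[[[0.4,4.0,-0.9],-0.021],[[0.4,4.0,-0.8],-0.021],[[0.4,4.0,-0.7],-0.021],[[0.4,4.0,-0.6],-0.021],[[0.4,4.0,-0.5],-0.021],[[0.4,4.0,-0.4],-0.021],[[0.4,4.0,-0.4],-0.021],[[0.4,4.1,-0.3],-0.021],[[0.4,4.1,-0.2],-0.021],[[0.4,4.1,-0.1],-0.021],[[0.4,4.1,-0.0],-0.021]]
```

View pics/w1.png

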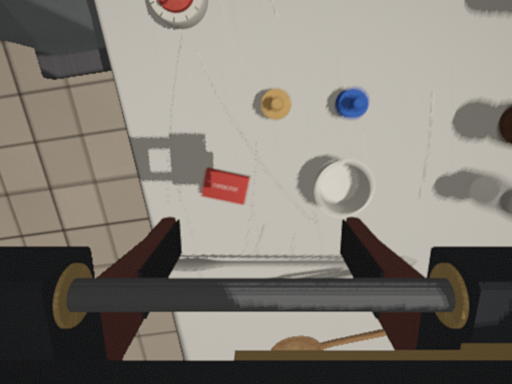

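```bash
python3 -c "
from h import *
d=load('w1')
for n,u,v,z in [('200 knob',276.5,102,.043),('200 base ctr',276,106,.01),('blue knob',355,101,.043),('ram',343,187,.038),('mbox',226,185,.016),('timer',178,3,.04)]: print(n,onz(d,u,v,z).round(4))
crop('w1',230,60,400,160,4,'w1c')
"
```

```text
200 knob [ 0.4999 -0.3583  0.043 ]
200 base ctr [ 0.5004 -0.3625  0.01  ]
blue knob [ 0.5845 -0.3696  0.043 ]
ram [ 0.5651 -0.4655  0.038 ]
mbox [ 0.4256 -0.4481  0.016 ]
timer [ 0.4135 -0.2473  0.04  ]
```

View pics/w1c.png

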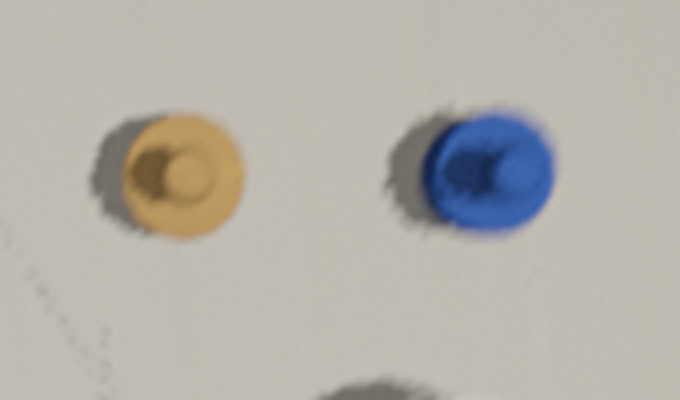

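Call:
{"name": "play_rows", "arguments": {
  "increments": [
    [[0.4, 4.0, -0.9], -0.021],
    [[0.4, 4.0, -0.8], -0.021],
    [[0.4, 4.0, -0.7], -0.021],
    [[0.4, 4.0, -0.6], -0.021],
    [[0.4, 4.0, -0.5], -0.021],
    [[0.4, 4.0, -0.4], -0.021],
    [[0.4, 4.0, -0.4], -0.021]
  ]
}}

```text
clock: 1.45
ee_pos: [0.4514, -0.1448, 0.2901]
tool_rot: [0.001, 0.707, -0.001, 0.707]
contact_force: [0.4, 0.3, 0.0]
width: 0.0879
```

```bash
python3 -c "
from h import *
shot('wrist','w2')
plan([.438,.03,.25]); rows([.44,.03,.27],5,-.07,1)"
```

```text
pos [ 0.4513 -0.1391  0.2899] clock 1.5 w 0.0877 F [3.65 3.05 1.58]
shift cm (tool x,y,z): [ 4.07 16.89 -1.27]  jaw yaw 0.003  x axis [-0.     0.005 -1.   ] y [-0.003  1.     0.005]
from [ 0.4513 -0.1391  0.2899] t 1.5
[[[0.4,3.4,-0.2],-0.014],[[0.4,3.4,-0.2],-0.014],[[0.4,3.4,-0.1],-0.014],[[0.4,3.4,-0.1],-0.014],[[0.4,3.4,-0.0],-0.014]]
```

View pics/w2.png

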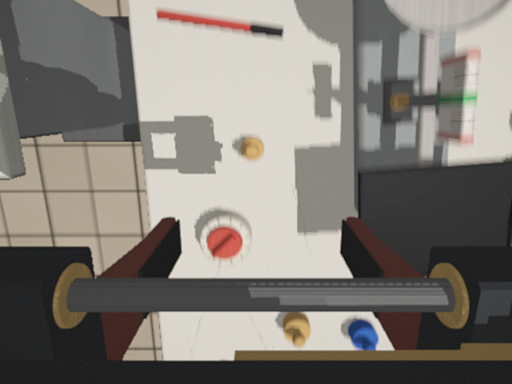

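```bash
python3 -c "
from h import *
d=load('w2')
for n,u,v,z in [('100 knob',252,151,.039),('100 base',252,148,.01),('timer',226,241,.04),('plate corner',360,171,.103),('plate edge R',510,160,.103),('200 knob',298,341,.043),('dial a',476,55,.155),('dial b',470,140,.155)]: print(n,onz(d,u,v,z).round(4))
crop('w2',210,120,290,180,8,'w2c')
"
```

```text
100 knob [ 0.443  -0.1214  0.039 ]
100 base [ 0.4423 -0.1219  0.01  ]
timer [ 0.4125 -0.2232  0.04  ]
plate corner [ 0.538  -0.1306  0.103 ]
plate edge R [ 0.666  -0.1215  0.103 ]
200 knob [ 0.4971 -0.3547  0.043 ]
dial a [ 0.5898 -0.0451  0.155 ]
dial b [ 0.5948 -0.099   0.155 ]
```

View pics/w2c.png

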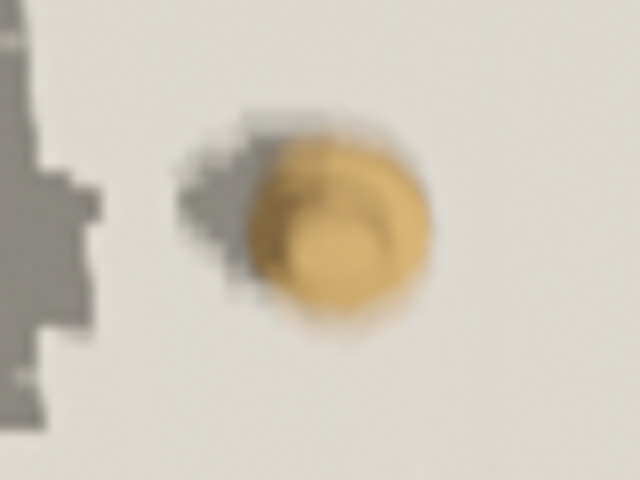

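Call:
{"name": "play_rows", "arguments": {
  "increments": [
    [[0.4, 3.2, -0.2], -0.014],
    [[0.4, 3.2, -0.2], -0.014],
    [[0.4, 3.2, -0.1], -0.014],
    [[0.4, 3.2, -0.1], -0.014],
    [[0.4, 3.0, 0.0], -0.014]
  ]
}}

```text
clock: 1.92
ee_pos: [0.4418, 0.0126, 0.2703]
tool_rot: [-0.024, 0.707, 0.024, 0.707]
contact_force: [0.6, 0.0, -0.0]
width: 0.0875
```

```bash
python3 -c "
from h import *
shot('wrist','w3')
plan([.438,.1,.111]); "
```

```text
pos [0.4414 0.0166 0.2696] clock 1.9667 w 0.0877 F [-0.14  3.81 -0.91]
shift cm (tool x,y,z): [15.89  8.28  0.27]  jaw yaw 0.072  x axis [-0.001  0.004 -1.   ] y [-0.071  0.997  0.004]
```

View pics/w3.png

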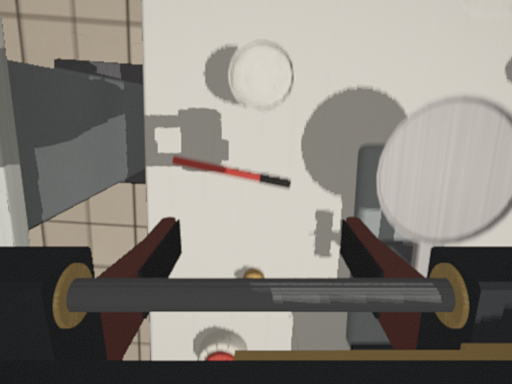

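```bash
python3 -c "
from h import *
d=load('w3')
print(d['position'],R.from_quat(d['orientation']).as_matrix()[:,2])
for n,u,v,z in [('tin',262,75,.072),('tinL',229,75,.072),('tinR',294,75,.072),('tin base low',262,109,.0),('dish c',450,168.5,.105),('dishL',377,178,.105),('dishT',460,96,.105),('dishB',440,242,.105),('mk1',174,160,.01),('mk2',290,183,.01)]: print(n,onz(d,u,v,z).round(4))
crop('w3',200,20,512,260,2.5,'w3c')
"
```

```text
[0.43746838 0.08042559 0.35251779] [-0.01708224  0.25132676  0.96775155]
tin [0.4372 0.1066 0.072 ]
tinL [0.4097 0.1047 0.072 ]
tinR [0.4639 0.1083 0.072 ]
tin base low [0.4395 0.0787 0.    ]
dish c [0.591  0.0433 0.105 ]
dishL [0.5343 0.0319 0.105 ]
dishT [0.5865 0.0984 0.105 ]
dishB [ 0.5962 -0.0195  0.105 ]
mk1 [0.3472 0.0186 0.01  ]
mk2 [0.4758 0.0012 0.01  ]
```

View pics/w3c.png

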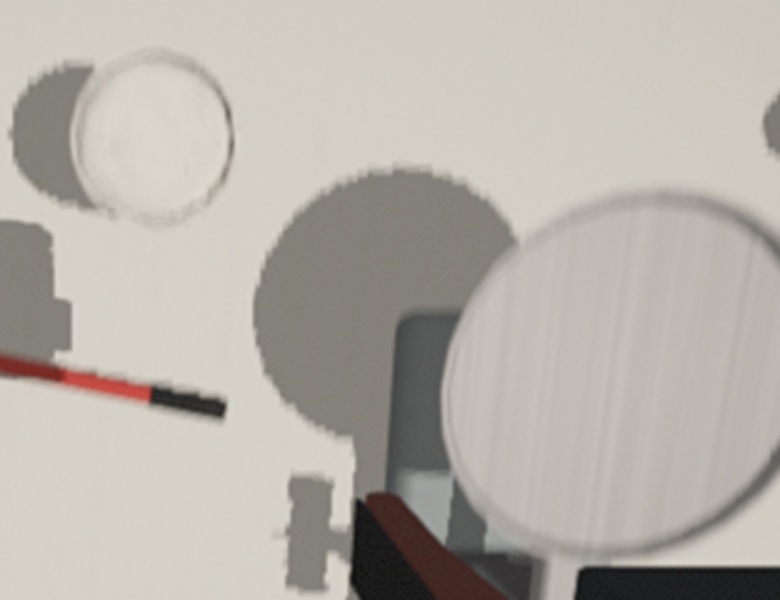

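Call:
{"name": "play_rows", "arguments": {
  "increments": [
    [[2, 2.5, 0], 0],
    [[3, 2.5, 0.1], 0],
    [[3.2, 2.2, 0], 0],
    [[3.5, 1.2, 0.1], 0],
    [[3, 0.3, 0], 0],
    [[1.2, 0, 0], 0],
    [[0, 0, 0], 0]
  ]
}}

```text
clock: 2.55
ee_pos: [0.4366, 0.0977, 0.1081]
tool_rot: [-0.024, 0.709, 0.023, 0.704]
contact_force: [-0.3, -0.2, -0.2]
width: 0.0877
```

Call:
{"name": "play_rows", "arguments": {
  "increments": [
    [[0, 0, 0], 0],
    [[0, 0, 0], 0],
    [[0, 0, 0], 0],
    [[0, 0, 0], 0],
    [[0, 0, 0], 0],
    [[0, 0, 0], 0]
  ],
  "fingers": 1,
  "newtons": 15
}}

```text
clock: 3.05
ee_pos: [0.4388, 0.0981, 0.113]
tool_rot: [-0.024, 0.706, 0.024, 0.707]
contact_force: [-2.1, -0.3, 6.1]
width: 0.0573
```

```bash
python3 -c "
from h import *
plan([.437,.104,.111]);s=r.get_state();print(s['ft_torque'],s['width'])"
```

```text
pos [0.4388 0.0981 0.113 ] clock 3.05 w 0.0573 F [-2.07 -0.28  6.12]
shift cm (tool x,y,z): [ 0.2   0.6  -0.14]  jaw yaw 0.067  x axis [ 0.001  0.    -1.   ] y [-0.067  0.998 -0.   ]
[-0.15930991  0.41970819  0.04610764] 0.05732596618775924
```

Call:
{"name": "play_rows", "arguments": {
  "increments": [
    [[-1, 0, 0], 0],
    [[-3, 0, 0], 0],
    [[-3.5, 0, 0], 0],
    [[-3.5, 0, 0], 0],
    [[-2, 0, 0], 0],
    [[0, 0, 0], 0],
    [[0, 0, 0], 0]
  ]
}}

```text
clock: 3.63
ee_pos: [0.4387, 0.0983, 0.2422]
tool_rot: [-0.024, 0.706, 0.024, 0.707]
contact_force: [-0.4, 0.6, -3.7]
width: 0.0567
```

```bash
python3 -c "
from h import *
shot('wrist','w4')
for i in range(6):
  s=r.get_state();print(s['clock'],s['ee_pos'].round(4),s['contact_force'].round(2),s['ft_torque'].round(3)); viewer.get_image('wrist')
shot('side','sd4')
plan([.593,.043,.25])"
```

```text
3.6833 [0.4381 0.0982 0.2403] [ 0.6   0.92 -4.17] [-0.058 -0.083 -0.02 ]
3.7333 [0.4378 0.0982 0.2392] [-0.01 -0.19 -3.29] [-0.007 -0.095 -0.016]
3.7833 [0.4377 0.0981 0.2389] [-0.12  0.26 -2.78] [-0.052 -0.091  0.014]
3.8333 [0.4377 0.0981 0.239 ] [-0.1   0.28 -4.11] [-0.01 -0.08  0.01]
3.8833 [0.4378 0.0982 0.2393] [ 0.19  0.05 -2.76] [ 0.008 -0.065 -0.033]
3.9333 [0.4379 0.0982 0.2397] [ 0.04 -0.07 -2.87] [-0.038 -0.058  0.047]
pos [0.4381 0.0982 0.2405] clock 4.0333 w 0.0572 F [-0.11  0.34 -3.19]
shift cm (tool x,y,z): [-0.98 -6.55 15.08]  jaw yaw 0.067  x axis [-0.002 -0.    -1.   ] y [-0.067  0.998 -0.   ]
```

View pics/w4.png

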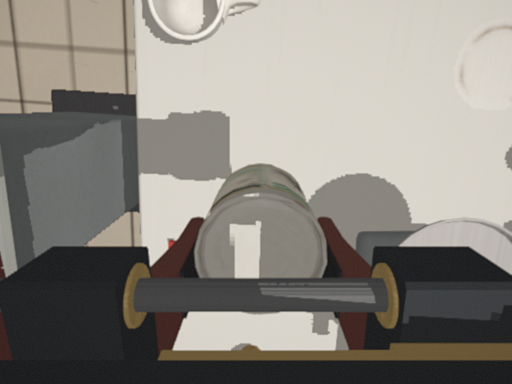

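View pics/sd4.png

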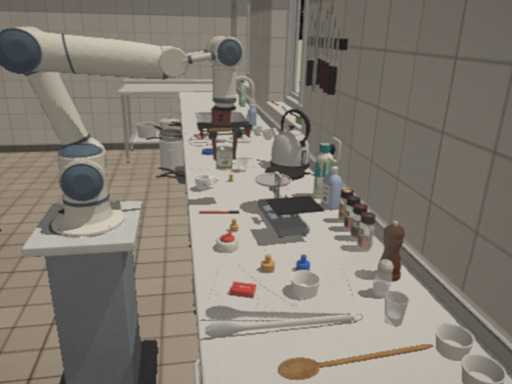

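Call:
{"name": "play_rows", "arguments": {
  "increments": [
    [[-0.1, -0.7, 1.4], 0],
    [[-0.1, -1.6, 3.3], 0],
    [[-0.1, -1.9, 3.7], 0],
    [[-0.1, -1.7, 3.4], 0],
    [[0, -1.0, 2.1], 0],
    [[0, -0.5, 1.0], 0],
    [[0, 0, 0], 0]
  ]
}}

```text
clock: 4.62
ee_pos: [0.5936, 0.0331, 0.2438]
tool_rot: [-0.023, 0.707, 0.023, 0.706]
contact_force: [-0.7, 0.4, -3.5]
width: 0.0573
```

```bash
python3 -c "
from h import *
shot('wrist','w5'); shot('side','sd5'); shot('scene','sc5')
crop('sc5',190,130,320,230,6,'sc5c')
plan([.592,.034,.191])"
```

```text
pos [0.5915 0.0347 0.2452] clock 4.7667 w 0.0572 F [-0.35  0.71 -3.57]
shift cm (tool x,y,z): [ 5.42 -0.07  0.05]  jaw yaw 0.067  x axis [-0.001  0.    -1.   ] y [-0.067  0.998  0.   ]
```

View pics/w5.png

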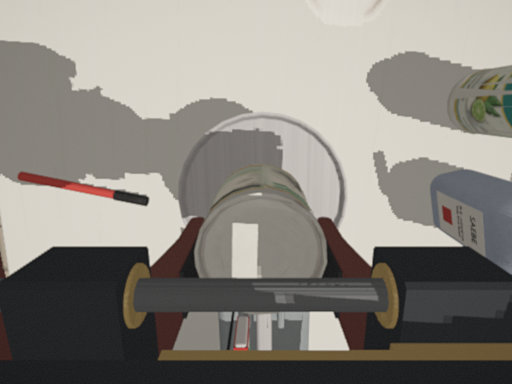

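View pics/sc5c.png

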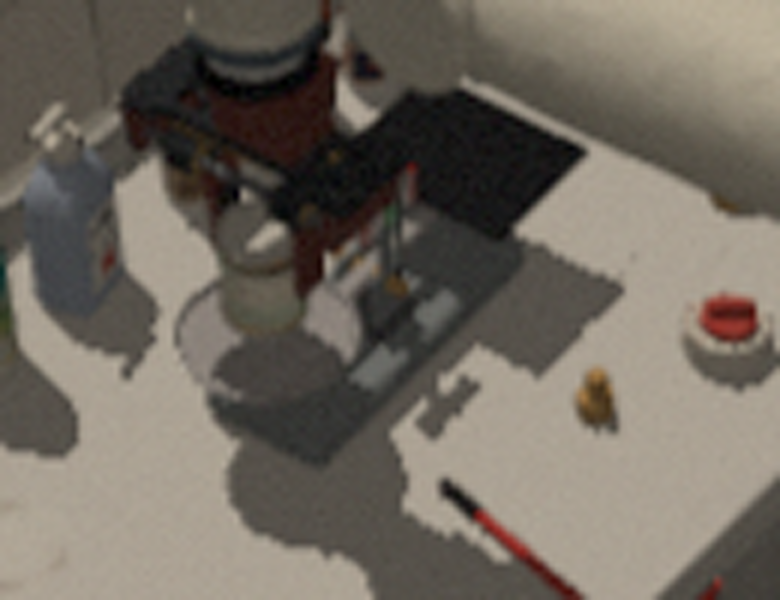

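```bash
python3 -c "
from h import *
d=load('w5')
for n,u,v,z in [('dL',180,188,.105),('dR',346,188,.105),('dT',265,114,.105),('bottle base?',470,270,.0),('b',450,190,.15)]: print(n,onz(d,u,v,z).round(4))
d=load('sc5')
for z in (.12,.16,.2): print(onz(d,200,150,z).round(3))
for z in (.0,): print(onz(d,201,181,z).round(3), onz(d,299,206,.16))
d=load('side0'); 
for z in (.12,.16,.2):print(onz(d,334,170,z).round(3))
print(proj(load('w5'),[.592,.04,.105]))
"
```

```text
dL [0.535  0.0409 0.105 ]
dR [0.6543 0.0486 0.105 ]
dT [0.5926 0.0966 0.105 ]
bottle base? [ 0.8386 -0.0628  0.    ]
b [0.7009 0.062  0.15  ]
[ 0.837 -0.012  0.12 ]
[0.802 0.017 0.16 ]
[0.766 0.046 0.2  ]
[0.796 0.039 0.   ] [ 0.3110708  -0.00260341  0.16      ]
[0.819 0.056 0.12 ]
[ 0.772 -0.062  0.16 ]
[ 0.725 -0.18   0.2  ]
(np.float64(258.8597311041943), np.float64(194.15578589915123))
```

Call:
{"name": "play_rows", "arguments": {
  "increments": [
    [[1.2, 0, 0], 0],
    [[1.2, 0, 0.1], 0],
    [[0.8, 0, 0], 0],
    [[0.7, 0, 0], 0],
    [[0.7, 0, 0], 0],
    [[0.7, 0, 0], 0],
    [[0, 0, 0], 0],
    [[0, 0, 0], 0]
  ]
}}

```text
clock: 5.43
ee_pos: [0.5928, 0.0345, 0.1922]
tool_rot: [-0.024, 0.707, 0.024, 0.706]
contact_force: [0.2, 0.2, -2.0]
width: 0.0571
```

```bash
python3 -c "
from h import *
shot('side','sd6'); shot('scene','sc6')
crop('sc6',190,130,320,230,6,'sc6c')
plan([.592,.034,.191])"
```

```text
pos [0.5932 0.0344 0.1931] clock 5.5333 w 0.0571 F [-0.25  0.16 -1.19]
shift cm (tool x,y,z): [ 0.21 -0.03 -0.12]  jaw yaw 0.067  x axis [ 0.001 -0.    -1.   ] y [-0.067  0.998 -0.   ]
```

View pics/sc6c.png

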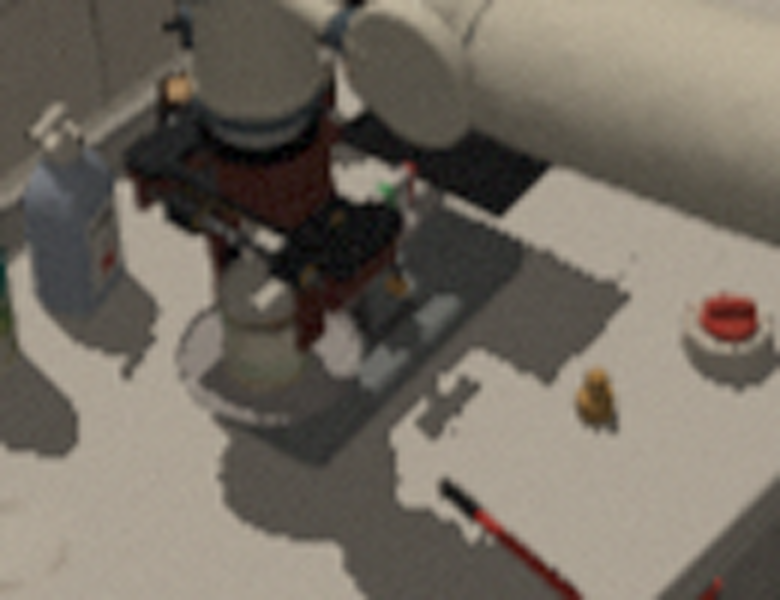

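Call:
{"name": "play_rows", "arguments": {
  "increments": [
    [[0.5, 0, 0], 0],
    [[0, 0, 0], 0],
    [[0, 0, 0], 0]
  ]
}}

```text
clock: 5.78
ee_pos: [0.5932, 0.0344, 0.1876]
tool_rot: [-0.024, 0.707, 0.024, 0.707]
contact_force: [-0.2, 0.0, -1.0]
width: 0.057
```

Call:
{"name": "play_rows", "arguments": {
  "increments": [
    [[0, 0, 0], 0],
    [[0, 0, 0], 0],
    [[0, 0, 0], 0],
    [[0, 0, 0], 0],
    [[0, 0, 0], 0]
  ],
  "fingers": 0.1
}}

```text
clock: 6.2
ee_pos: [0.5931, 0.0345, 0.1879]
tool_rot: [-0.024, 0.707, 0.024, 0.707]
contact_force: [-0.3, 0.5, 0.4]
width: 0.0789
```

Call:
{"name": "play_rows", "arguments": {
  "increments": [
    [[-1, 0, 0], 0],
    [[-2.5, 0, 0], 0],
    [[-3, -1, 0], 0],
    [[-2, -2.5, 0], 0],
    [[-1, -3, 0], 0],
    [[0, -2, 0], 0],
    [[0, 0, 0], 0]
  ]
}}

```text
clock: 6.78
ee_pos: [0.599, -0.0538, 0.2848]
tool_rot: [-0.023, 0.706, 0.022, 0.708]
contact_force: [-0.5, 0.6, -0.3]
width: 0.0789
```

```bash
python3 -c "
from h import *
shot('wrist','w7'); shot('side','sd7')
crop('sd7',220,140,350,240,6,'sd7c')
plan([.50,-.36,.25])"
```

```text
pos [ 0.5987 -0.0507  0.2831] clock 6.8833 w 0.0789 F [-0.14  0.48 -0.61]
shift cm (tool x,y,z): [  3.29 -30.22 -11.87]  jaw yaw 0.066  x axis [ 0.  0. -1.] y [-0.065  0.998  0.   ]
```

View pics/w7.png

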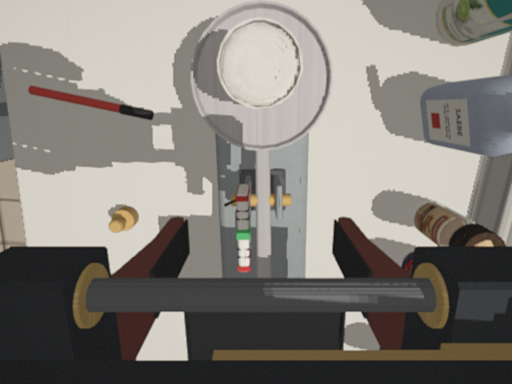

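View pics/sd7c.png

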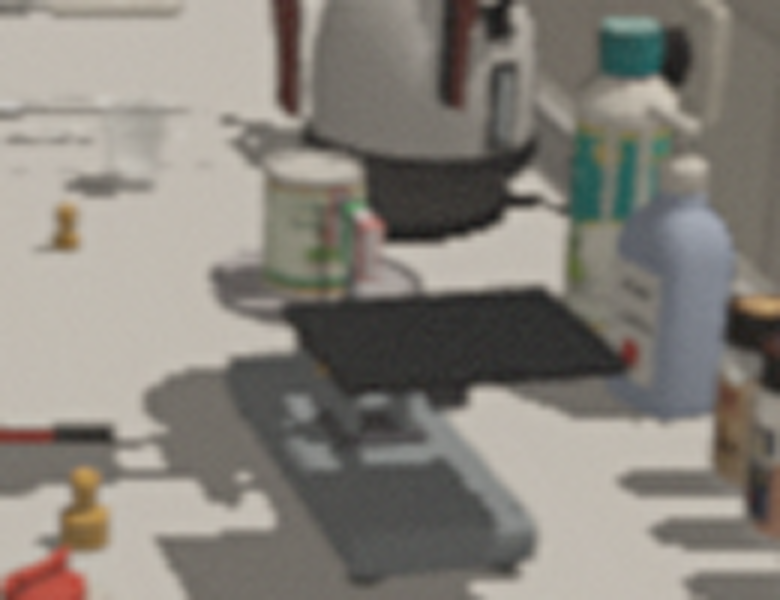

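Call:
{"name": "play_rows", "arguments": {
  "increments": [
    [[0.2, -2.5, -1], 0],
    [[0.3, -3.8, -1.3], 0],
    [[0.3, -3.8, -1.3], 0],
    [[0.3, -3.8, -1.3], 0],
    [[0.3, -3.8, -1.3], 0],
    [[0.3, -3.8, -1.3], 0],
    [[0.3, -3.8, -1.3], 0],
    [[0.3, -3.8, -1.3], 0]
  ],
  "fingers": 0.45
}}

```text
clock: 7.55
ee_pos: [0.5172, -0.3477, 0.2593]
tool_rot: [-0.024, 0.707, 0.025, 0.707]
contact_force: [-0.0, 0.3, 1.0]
width: 0.0483
```

Call:
{"name": "play_rows", "arguments": {
  "increments": [
    [[1, -3, -1.3], 0],
    [[1, -1.9, -0.6], 0],
    [[1, -0.5, -0.1], 0],
    [[0, 0, 0], 0],
    [[0, 0, 0], 0]
  ]
}}

```text
clock: 7.97
ee_pos: [0.5017, -0.4009, 0.2285]
tool_rot: [-0.023, 0.707, 0.025, 0.706]
contact_force: [-0.5, 0.1, -0.7]
width: 0.0481
```

```bash
python3 -c "
from h import *
shot('wrist','w8')
plan([.499,-.36,.105])"
```

```text
pos [ 0.502  -0.4008  0.2296] clock 8.0167 w 0.0484 F [-0.37 -0.2   0.65]
shift cm (tool x,y,z): [12.47  4.08 -0.02]  jaw yaw 0.069  x axis [-0.     0.001 -1.   ] y [-0.069  0.998  0.001]
```

View pics/w8.png

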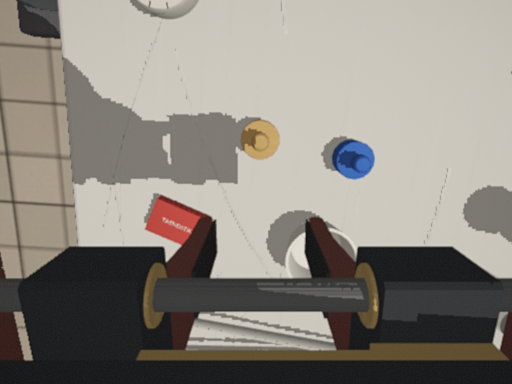

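```bash
python3 -c "
from h import *
d=load('w8'); crop('w8',220,100,300,180,8,'w8c')
for n,u,v,z in [('knob',261,142,.043),('disc top',260.5,139.5,.022)]: print(n,onz(d,u,v,z).round(4))
print(load('w8')['position'], r.get_state()['ee_pos'])
plan([.4995,-.36,.105])
"
```

```text
knob [ 0.4996 -0.3609  0.043 ]
disc top [ 0.4991 -0.3608  0.022 ]
[ 0.49741449 -0.33331432  0.31082301] [ 0.50204164 -0.40078852  0.22964087]
pos [ 0.502  -0.4008  0.2296] clock 8.0167 w 0.0484 F [-0.37 -0.2   0.65]
shift cm (tool x,y,z): [12.47  4.07  0.03]  jaw yaw 0.069  x axis [-0.     0.001 -1.   ] y [-0.069  0.998  0.001]
```

View pics/w8c.png

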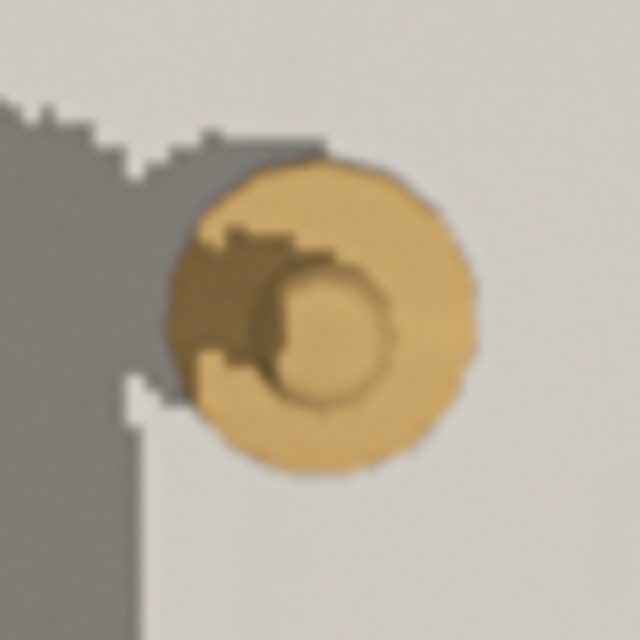

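Call:
{"name": "play_rows", "arguments": {
  "increments": [
    [[1, 1.3, 0], 0],
    [[2.5, 1.5, 0], 0],
    [[3, 0.9, 0], 0],
    [[3, 0.3, 0], 0],
    [[1.8, 0, 0], 0],
    [[1.0, 0, 0], 0],
    [[0, 0, 0], 0],
    [[0, 0, 0], 0]
  ]
}}

```text
clock: 8.68
ee_pos: [0.4993, -0.3621, 0.1079]
tool_rot: [-0.024, 0.706, 0.024, 0.707]
contact_force: [0.3, 0.7, 1.5]
width: 0.0483
```

```bash
python3 -c "
from h import *
plan([.4995,-.3605,.106]); shot('wrist','w9');plan([.4995,-.3605,.106]);crop('w9',130,140,390,340,3,'w9c')"
```

```text
pos [ 0.4993 -0.3621  0.1079] clock 8.6833 w 0.0483 F [0.28 0.73 1.48]
shift cm (tool x,y,z): [0.19 0.16 0.04]  jaw yaw 0.068  x axis [ 0.001 -0.001 -1.   ] y [-0.068  0.998 -0.001]
pos [ 0.4995 -0.3627  0.1088] clock 8.7333 w 0.0482 F [-0.28  0.02  1.06]
shift cm (tool x,y,z): [0.28 0.22 0.02]  jaw yaw 0.068  x axis [ 0.002 -0.002 -1.   ] y [-0.068  0.998 -0.002]
```

View pics/w9c.png

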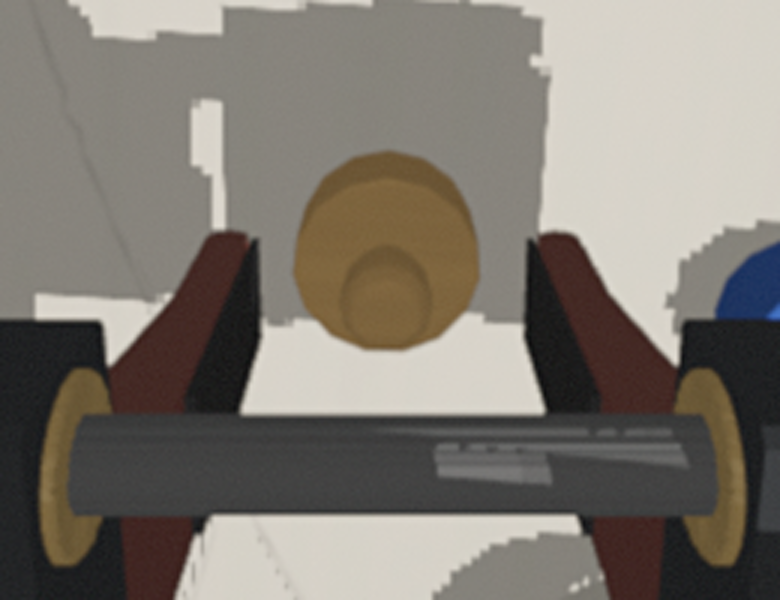

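Call:
{"name": "play_rows", "arguments": {
  "increments": [
    [[0.2, 0.2, 0], 0],
    [[0, 0, 0], 0],
    [[0, 0, 0], 0],
    [[0, 0, 0], 0],
    [[0, 0, 0], 0],
    [[0, 0, 0], 0]
  ],
  "fingers": 1,
  "newtons": 20
}}

```text
clock: 9.23
ee_pos: [0.4982, -0.361, 0.1049]
tool_rot: [-0.024, 0.707, 0.024, 0.707]
contact_force: [-0.3, 0.4, 1.0]
width: 0.0147
```

Call:
{"name": "play_rows", "arguments": {
  "increments": [
    [[-1, 0, 0], 0],
    [[-3, 0, 0], 0],
    [[-4, 0, 0], 0],
    [[-4, 0, 0], 0],
    [[-2, 0, 0], 0],
    [[0, 0, 0], 0]
  ]
}}

```text
clock: 9.73
ee_pos: [0.4994, -0.3617, 0.2526]
tool_rot: [-0.026, 0.704, 0.021, 0.71]
contact_force: [0.6, -0.5, -1.2]
width: 0.0148
```

```bash
python3 -c "
from h import *
shot('wrist','w10');plan([.60,-.19,.245]);crop('w10',130,140,390,340,3,'w10c')"
```

```text
pos [ 0.499  -0.3613  0.2486] clock 9.7833 w 0.0149 F [-0.27 -0.29 -2.88]
shift cm (tool x,y,z): [ 0.34 16.42 11.23]  jaw yaw 0.067  x axis [ 0.005 -0.004 -1.   ] y [-0.067  0.998 -0.004]
```

View pics/w10c.png

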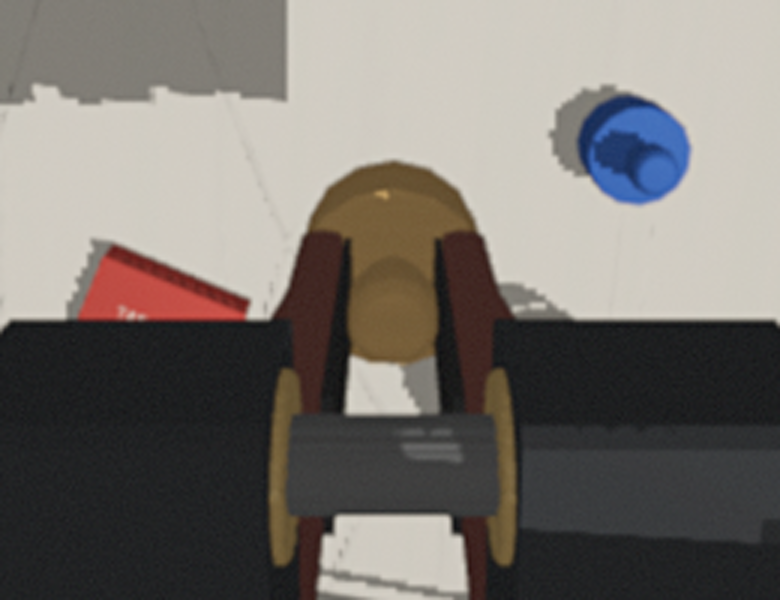

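Call:
{"name": "play_rows", "arguments": {
  "increments": [
    [[-1.2, 0.5, 0.4], 0],
    [[-0.9, 2.5, 2], 0],
    [[0, 3.2, 2.7], 0],
    [[0, 3.2, 2.7], 0],
    [[0, 2.8, 2.4], 0],
    [[0, 1.6, 1.5], 0],
    [[0, 0.8, 0.8], 0],
    [[0, 0, 0], 0]
  ]
}}

```text
clock: 10.45
ee_pos: [0.6138, -0.2046, 0.2632]
tool_rot: [-0.024, 0.708, 0.026, 0.705]
contact_force: [-0.2, 0.1, -3.3]
width: 0.0151
```

```bash
python3 -c "
from h import *
d=shot('wrist','w11');plan([.614,-.207,.218])
for z in (.13,): print(proj(d,[.538,-.131,z]),proj(d,[.614,-.207,z]))"
```

```text
pos [ 0.613  -0.2063  0.2637] clock 10.5 w 0.0149 F [-0.06  0.05 -2.73]
shift cm (tool x,y,z): [ 4.57 -0.08  0.11]  jaw yaw 0.069  x axis [-0.003  0.001 -1.   ] y [-0.069  0.998  0.001]
(np.float64(152.3679712776754), np.float64(90.66647982927635)) (np.float64(260.69343500893723), np.float64(209.3945445595224))
```

View pics/w11.png

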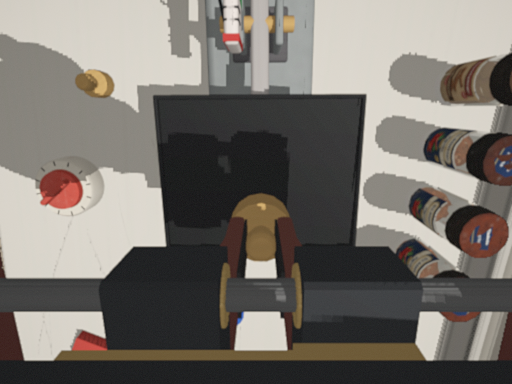

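Call:
{"name": "play_rows", "arguments": {
  "increments": [
    [[1.2, 0, 0], 0],
    [[1.2, 0, 0.1], 0],
    [[0.7, 0, 0], 0],
    [[0.6, 0, 0], 0],
    [[0.6, 0, 0], 0],
    [[0.2, 0, 0], 0],
    [[0, 0, 0], 0],
    [[0, 0, 0], 0]
  ]
}}

```text
clock: 11.17
ee_pos: [0.6139, -0.2072, 0.221]
tool_rot: [-0.024, 0.707, 0.024, 0.707]
contact_force: [-0.9, 0.5, 0.2]
width: 0.0149
```

```bash
python3 -c "
from h import *
d=shot('side','sd12');plan([.614,-.207,.218]); crop('sd12',220,140,350,240,6,'sd12c')"
```

```text
pos [ 0.614  -0.2071  0.2213] clock 11.2167 w 0.0151 F [-0.5  -1.29  0.32]
shift cm (tool x,y,z): [ 0.33  0.01 -0.  ]  jaw yaw 0.067  x axis [ 0.001 -0.    -1.   ] y [-0.067  0.998 -0.   ]
```

View pics/sd12c.png

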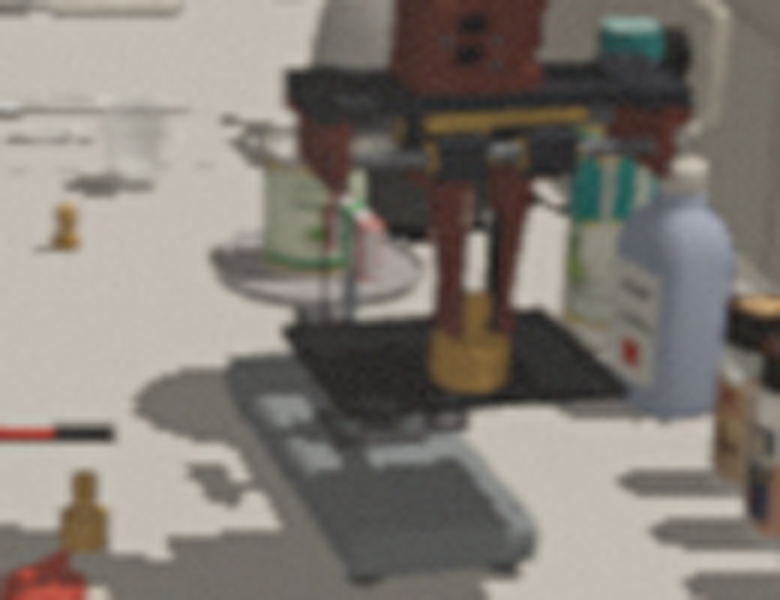

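Call:
{"name": "play_rows", "arguments": {
  "increments": [
    [[0, 0, 0], 0],
    [[0, 0, 0], 0],
    [[0, 0, 0], 0],
    [[0, 0, 0], 0]
  ],
  "fingers": 0.6
}}

```text
clock: 11.55
ee_pos: [0.6142, -0.2069, 0.2209]
tool_rot: [-0.024, 0.706, 0.024, 0.707]
contact_force: [0.7, -0.5, 0.8]
width: 0.0344
```

Call:
{"name": "play_rows", "arguments": {
  "increments": [
    [[-1, 0, 0], 0],
    [[-2.5, 0, 0], 0],
    [[-2, -0.6, -1], 0],
    [[-2, -0.6, -3], 0],
    [[-1, -0.6, -3.5], 0],
    [[0, 0, -3], 0],
    [[0, 0, -1], 0],
    [[0, 0, 0], 0]
  ]
}}

```text
clock: 12.22
ee_pos: [0.499, -0.233, 0.3076]
tool_rot: [-0.024, 0.706, 0.023, 0.708]
contact_force: [-0.0, 0.0, 0.5]
width: 0.0347
```

```bash
python3 -c "
from h import *
shot('wrist','w13');d=shot('side','sd13');shot('scene','sc13');plan([.44,-.16,.22]); crop('sd13',220,140,350,240,6,'sd13c');crop('sc13',190,130,320,230,6,'sc13c')"
```

```text
pos [ 0.5012 -0.2325  0.3054] clock 12.3667 w 0.0354 F [ 0.13 -1.21 -0.4 ]
shift cm (tool x,y,z): [ 8.54  7.64 -5.62]  jaw yaw 0.067  x axis [ 0.  0. -1.] y [-0.067  0.998  0.   ]
```

View pics/w13.png

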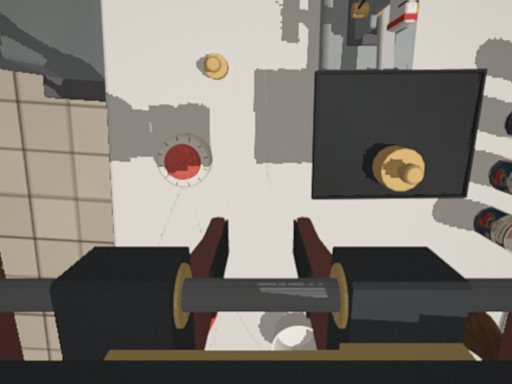

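View pics/sd13c.png

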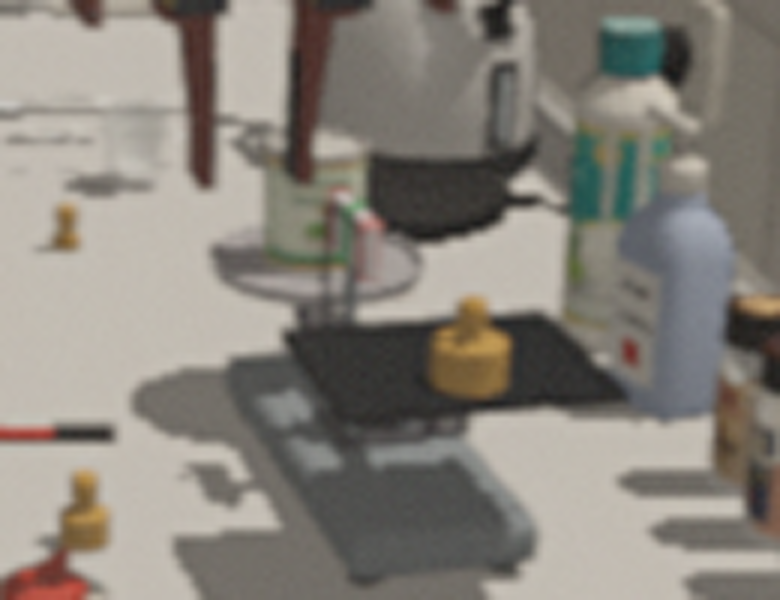

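View pics/sc13c.png

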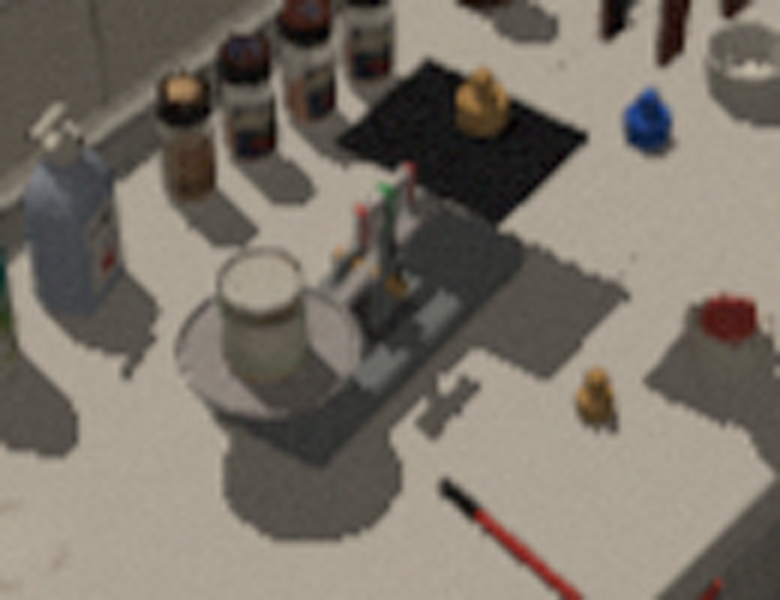

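Run:
```python
from h import *
for t in ('sd0c6','sd7c6','sd13c6'):
    crop({'sd0c6':'side0','sd7c6':'sd7','sd13c6':'sd13'}[t],240,170,335,215,8,t)
im=np.vstack([cv2.imread(f'pics/{t}.png')[:200] if 0 else cv2.resize(cv2.imread(f'pics/{t}.png'),None,fx=.5*1.0,fy=.5*1.0) for t in ('sd0c6','sd7c6','sd13c6')])
cv2.imwrite('pics/cmp.png',cv2.resize(im,None,fx=1.05,fy=1.05)); print(im.shape)
# line profile: dark mask plate extent per column
for t in ('side0','sd7','sd13'):
    g=cv2.cvtColor(cv2.imread(f'pics/{t}.png'),cv2.COLOR_BGR2GRAY)
    print(t)
    for c in (270,274,278,282,286): print(c,g[182:216,c].tolist())
```

```text
(540, 380, 3)
side0
270 [165, 166, 160, 124, 100, 84, 73, 81, 128, 182, 194, 192, 191, 193, 195, 190, 140, 69, 51, 56, 54, 53, 54, 68, 89, 118, 138, 132, 100, 81, 91, 116, 131, 129]
274 [145, 145, 142, 111, 89, 82, 80, 80, 75, 78, 95, 123, 143, 148, 148, 131, 89, 53, 51, 57, 55, 56, 57, 56, 56, 53, 53, 54, 51, 56, 69, 97, 130, 142]
278 [109, 106, 96, 87, 86, 101, 103, 99, 99, 100, 103, 105, 99, 100, 99, 99, 71, 51, 52, 55, 57, 54, 56, 55, 57, 55, 55, 56, 55, 55, 55, 51, 49, 63]
282 [146, 144, 137, 131, 150, 183, 192, 190, 190, 190, 192, 193, 190, 186, 176, 141, 86, 49, 56, 53, 53, 55, 54, 52, 54, 54, 55, 56, 57, 56, 53, 46, 71, 119]
286 [161, 144, 126, 161, 184, 182, 180, 180, 184, 190, 192, 189, 176, 152, 120, 80, 52, 49, 51, 53, 54, 55, 55, 57, 52, 52, 54, 54, 54, 57, 56, 49, 81, 134]
sd7
270 [124, 125, 131, 130, 110, 88, 108, 115, 78, 48, 48, 49, 48, 47, 58, 63, 75, 80, 78, 79, 81, 79, 75, 94, 129, 142, 140, 131, 98, 77, 88, 115, 130, 127]
274 [84, 94, 111, 114, 93, 81, 95, 106, 72, 50, 50, 50, 50, 50, 50, 52, 50, 44, 48, 64, 69, 73, 78, 82, 80, 81, 62, 55, 57, 63, 71, 84, 111, 12
[... 510 characters left out ...]
78, 69, 56, 53, 54, 53, 48, 51, 61, 67, 78, 81, 93, 119, 135, 138, 132, 97, 78, 86, 114, 129, 128]
274 [86, 75, 88, 103, 109, 122, 115, 91, 79, 81, 80, 75, 55, 53, 53, 52, 48, 51, 52, 54, 51, 50, 50, 52, 58, 66, 64, 59, 59, 65, 70, 87, 116, 134]
278 [105, 102, 94, 92, 91, 93, 92, 86, 92, 102, 104, 84, 58, 46, 50, 53, 53, 52, 52, 53, 50, 55, 53, 55, 54, 54, 55, 49, 60, 75, 74, 59, 67, 77]
282 [143, 143, 144, 146, 143, 151, 138, 117, 155, 186, 190, 149, 84, 47, 51, 52, 55, 52, 51, 53, 54, 51, 52, 51, 54, 51, 51, 49, 47, 64, 79, 83, 107, 131]
286 [161, 164, 162, 161, 157, 131, 116, 154, 180, 191, 187, 129, 62, 45, 48, 55, 52, 51, 52, 50, 50, 52, 54, 50, 52, 50, 45, 51, 61, 70, 80, 83, 122, 139]
```

View pics/cmp.png

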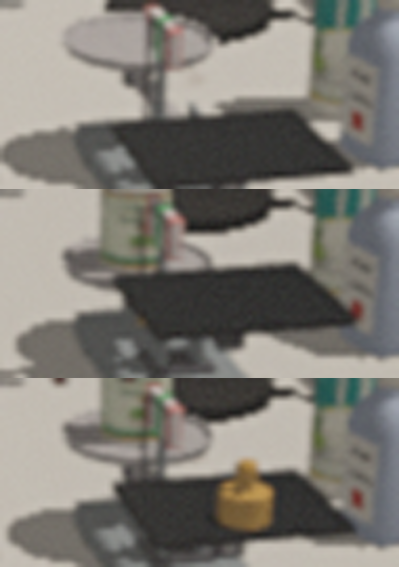

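Call:
{"name": "play_rows", "arguments": {
  "increments": [
    [[1, 1, -0.8], 0],
    [[2, 2, -1.5], 0],
    [[2.5, 2, -1.5], 0],
    [[2.2, 1.6, -1.2], 0],
    [[1.2, 1, -0.6], 0],
    [[0, 0, 0], 0],
    [[0, 0, 0], 0]
  ],
  "fingers": 0.5
}}

```text
clock: 12.95
ee_pos: [0.4401, -0.16, 0.2159]
tool_rot: [-0.024, 0.707, 0.025, 0.706]
contact_force: [0.4, 0.3, 0.8]
width: 0.0439
```

```bash
python3 -c "
from h import *
d=load('w13'); print(onz(d,215,63,.039),onz(d,216,66,.018))
shot('wrist','w14'); plan([.4425,-.122,.103])
shot('side','sd14')
g=cv2.cvtColor(cv2.imread('pics/sd14.png'),cv2.COLOR_BGR2GRAY)
for c in (278,282,286): print(g[190:198,c].tolist())
"
```

```text
[ 0.4458564  -0.12430338  0.039     ] [ 0.44411701 -0.12488308  0.018     ]
pos [ 0.4405 -0.1606  0.2171] clock 13.0 w 0.044 F [ 0.32 -0.74 -0.44]
shift cm (tool x,y,z): [11.4   3.84  0.46]  jaw yaw 0.068  x axis [ 0. -0. -1.] y [-0.068  0.998 -0.   ]
[90, 104, 101, 84, 57, 50, 51, 53]
[155, 188, 190, 151, 83, 47, 51, 50]
[182, 192, 187, 130, 62, 49, 53, 54]
```

View pics/w14.png

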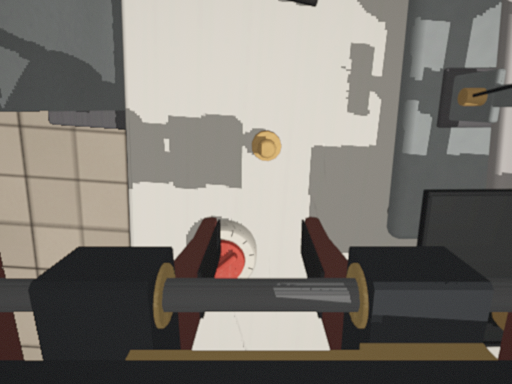

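```bash
python3 -c "
from h import *
d=load('w14'); print(onz(d,267,149,.039),onz(d,266,146,.018))
crop('w14',240,120,300,180,8,'w14c')
rows([.443,-.123,.16],8,.96,1)
"
```

```text
[ 0.44310222 -0.12468604  0.039     ] [ 0.44262523 -0.12473719  0.018     ]
from [ 0.4406 -0.1609  0.2176] t 13.05
[[[0.7,0.5,0.1],0.12],[[0.7,0.5,0.0],0.12],[[0.7,0.5,-0.1],0.12],[[0.7,0.5,-0.1],0.12],[[0.7,0.4,-0.2],0.12],[[0.7,0.4,-0.2],0.12],[[0.7,0.4,-0.3],0.12],[[0.7,0.4,-0.3],0.12]]
```

View pics/w14c.png

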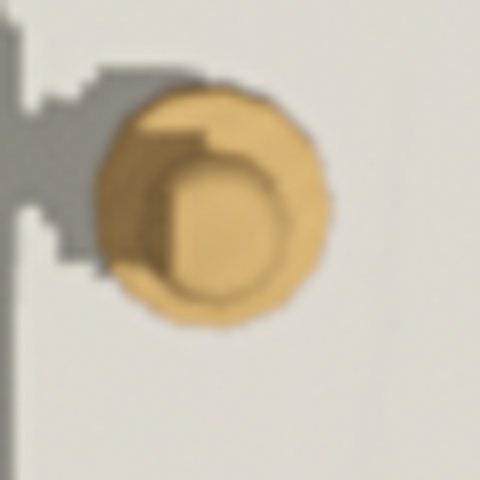

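Call:
{"name": "play_rows", "arguments": {
  "increments": [
    [[0.5, 0.5, 0.1], 0.12],
    [[0.6, 0.5, 0.0], 0.12],
    [[0.6, 0.5, -0.1], 0.12],
    [[0.6, 0.5, -0.1], 0.12],
    [[0.6, 0.4, -0.2], 0.12],
    [[0.6, 0.4, -0.2], 0.12],
    [[0.6, 0.4, -0.3], 0.12],
    [[0.6, 0.4, -0.3], 0.12]
  ]
}}

```text
clock: 13.72
ee_pos: [0.4428, -0.122, 0.1708]
tool_rot: [0.307, 0.636, -0.307, 0.638]
contact_force: [-0.1, 0.6, 0.1]
width: 0.0441
```

Call:
{"name": "play_rows", "arguments": {
  "increments": [
    [[0, 0, 0], 0.12],
    [[0, 0, 0], 0.12],
    [[0, 0, 0], 0.12],
    [[0, 0, 0], 0],
    [[0, 0, 0], 0]
  ]
}}

```text
clock: 14.13
ee_pos: [0.4424, -0.122, 0.1706]
tool_rot: [0.414, 0.573, -0.414, 0.574]
contact_force: [-0.4, -0.4, 0.3]
width: 0.0442
```

```bash
python3 -c "
from h import *
shot('wrist','w15'); plan([.4435,-.1245,.103])
crop('w15',130,140,390,340,3,'w15c')"
```

```text
pos [ 0.4422 -0.1219  0.1704] clock 14.1833 w 0.044 F [0.22 0.33 0.28]
shift cm (tool x,y,z): [6.74 0.03 0.28]  jaw yaw -1.25  x axis [ 0.001 -0.    -1.   ] y [0.949 0.316 0.001]
```

View pics/w15.png

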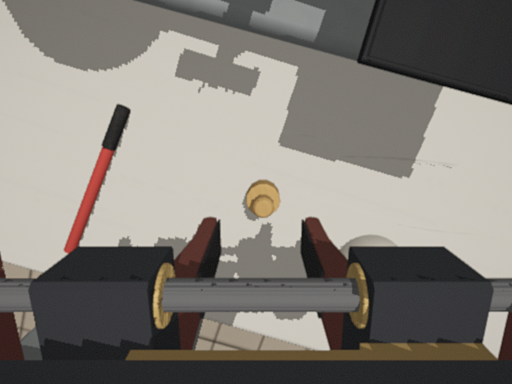

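```bash
python3 -c "
from h import *
d=load('w15'); P=onz(d,263,206,.039);Q=onz(d,263,198,.018); print(P,Q)
plan([*P[:2],.103])"
```

```text
[ 0.44444226 -0.12399191  0.039     ] [ 0.44437585 -0.12422278  0.018     ]
pos [ 0.4422 -0.1219  0.1704] clock 14.1833 w 0.044 F [0.22 0.33 0.28]
shift cm (tool x,y,z): [6.74 0.14 0.26]  jaw yaw -1.25  x axis [ 0.001 -0.    -1.   ] y [0.949 0.316 0.001]
```

Call:
{"name": "play_rows", "arguments": {
  "increments": [
    [[1.5, 0.1, 0.2], 0],
    [[2.2, 0, 0], 0],
    [[1.8, 0, 0], 0],
    [[1.0, 0, 0], 0],
    [[0.1, 0, 0], 0],
    [[0, 0, 0], 0],
    [[0, 0, 0], 0]
  ]
}}

```text
clock: 14.77
ee_pos: [0.4437, -0.1233, 0.1049]
tool_rot: [0.415, 0.572, -0.414, 0.574]
contact_force: [-0.2, -0.6, -0.3]
width: 0.044
```

```bash
python3 -c "
from h import *
plan([.444,-.124,.102]);shot('wrist','w16'); 
crop('w16',130,140,390,340,3,'w16c')"
```

```text
pos [ 0.4437 -0.1233  0.1049] clock 14.7667 w 0.044 F [-0.18 -0.59 -0.31]
shift cm (tool x,y,z): [0.29 0.   0.08]  jaw yaw -1.252  x axis [ 0.002 -0.001 -1.   ] y [0.95  0.313 0.001]
```

View pics/w16c.png

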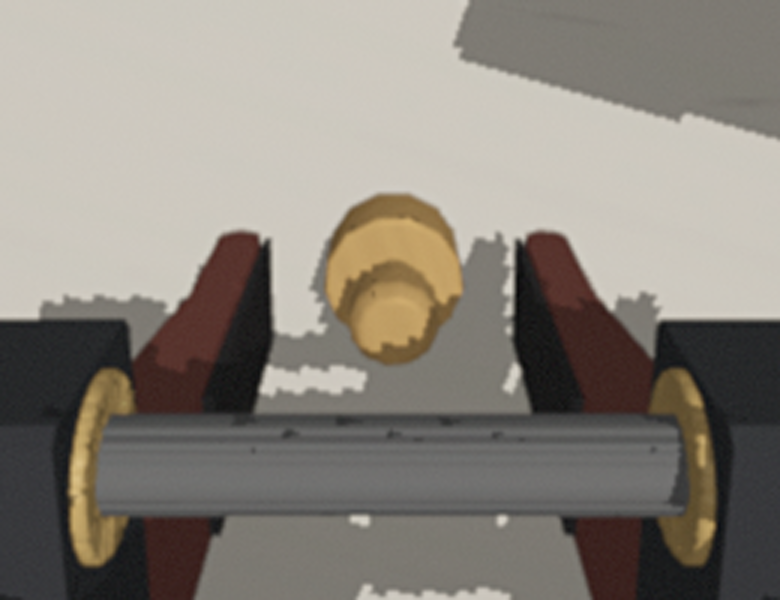

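Centred; lower 3 mm more and close, then lift.

Call:
{"name": "play_rows", "arguments": {
  "increments": [
    [[0.3, 0, 0], 0],
    [[0, 0, 0], 0],
    [[0, 0, 0], 0],
    [[0, 0, 0], 0],
    [[0, 0, 0], 0],
    [[0, 0, 0], 0]
  ],
  "fingers": 1
}}

```text
clock: 15.32
ee_pos: [0.4432, -0.1231, 0.1008]
tool_rot: [0.415, 0.573, -0.415, 0.573]
contact_force: [-0.6, 0.4, 0.5]
width: 0.0148
```

Call:
{"name": "play_rows", "arguments": {
  "increments": [
    [[-1, 0, 0], 0],
    [[-3, 0, 0], 0],
    [[-4, 0, 0], 0],
    [[-4, 0, 0], 0],
    [[-3, 0, 0], 0],
    [[-1.5, 0, 0], 0],
    [[0, 0, 0], 0]
  ]
}}

```text
clock: 15.9
ee_pos: [0.4441, -0.1234, 0.2712]
tool_rot: [0.415, 0.57, -0.414, 0.576]
contact_force: [0.3, 0.6, -1.1]
width: 0.0146
```

```bash
python3 -c "
from h import *
plan([.61,-.157,.27]);shot('wrist','w17'); 
rows([.610,-.157,.27],8,-.96,1)
crop('w17',130,140,390,340,3,'w17c')"
```

```text
pos [ 0.4441 -0.1234  0.2712] clock 15.9 w 0.0146 F [ 0.32  0.61 -1.15]
shift cm (tool x,y,z): [ 0.26 14.71  8.38]  jaw yaw -1.253  x axis [ 0.008 -0.003 -1.   ] y [0.95  0.313 0.007]
from [ 0.4436 -0.1232  0.2681] t 15.95
[[[-0.0,1.8,1.1],-0.12],[[-0.0,1.7,1.3],-0.12],[[-0.0,1.5,1.5],-0.12],[[-0.0,1.4,1.6],-0.12],[[-0.0,1.1,1.8],-0.12],[[-0.0,0.9,1.9],-0.12],[[-0.0,0.7,2.0],-0.12],[[-0.0,0.4,2.1],-0.12]]
```

View pics/w17c.png

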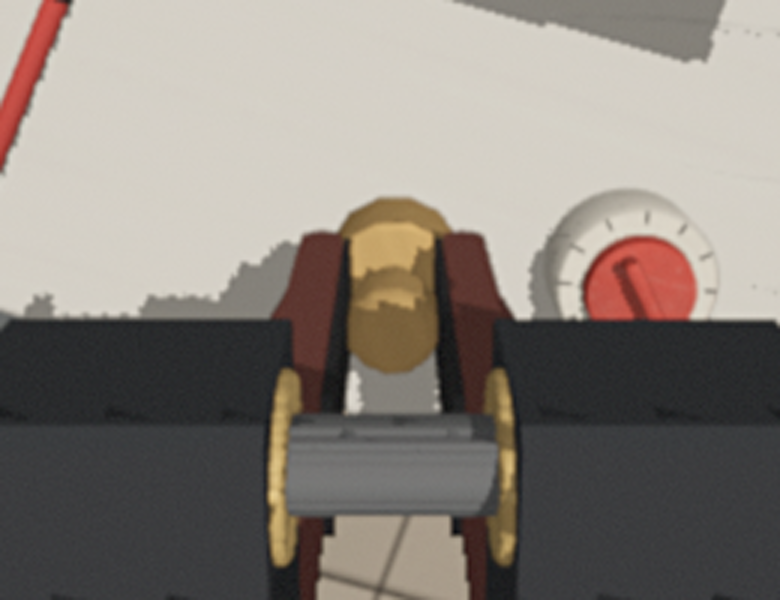

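Call:
{"name": "play_rows", "arguments": {
  "increments": [
    [[0, 1.8, 1.1], -0.12],
    [[0, 1.7, 1.3], -0.12],
    [[0, 1.5, 1.5], -0.12],
    [[0, 1.4, 1.6], -0.12],
    [[0, 1.1, 1.8], -0.12],
    [[0, 0.9, 1.9], -0.12],
    [[0, 0.7, 2.0], -0.12],
    [[0, 0.4, 2.1], -0.12]
  ]
}}

```text
clock: 16.62
ee_pos: [0.6093, -0.1588, 0.2625]
tool_rot: [0.101, 0.701, -0.101, 0.698]
contact_force: [-0.2, -0.1, -0.9]
width: 0.0152
```

Call:
{"name": "play_rows", "arguments": {
  "increments": [
    [[0, 0, 0], -0.12],
    [[0, 0, 0], -0.12],
    [[0, 0, 0], -0.12],
    [[0, 0, 0], 0],
    [[0, 0, 0], 0]
  ]
}}

```text
clock: 17.03
ee_pos: [0.6085, -0.1588, 0.2634]
tool_rot: [-0.022, 0.708, 0.023, 0.706]
contact_force: [-0.4, 0.1, -0.6]
width: 0.015
```

```bash
python3 -c "
from h import *
d=shot('wrist','w18');plan([.61,-.155,.204])
print(proj(d,[.538,-.131,.117]))
for i in range(4): print(r.get_state()['contact_force']); viewer.get_image('side')"
```

```text
pos [ 0.6085 -0.1588  0.2639] clock 17.0833 w 0.0146 F [-0.46  0.41 -1.41]
shift cm (tool x,y,z): [5.99 0.36 0.18]  jaw yaw 0.063  x axis [-0.003  0.001 -1.   ] y [-0.063  0.998  0.001]
(np.float64(166.42408069467942), np.float64(158.40247128318487))
[-0.45576262  0.41193754 -1.4081665 ]
[-0.37271888 -0.65038587 -2.10365694]
[ 0.28040753 -0.0514619  -0.63968636]
[-1.19493841 -0.49810367 -0.94921256]
```

View pics/w18.png

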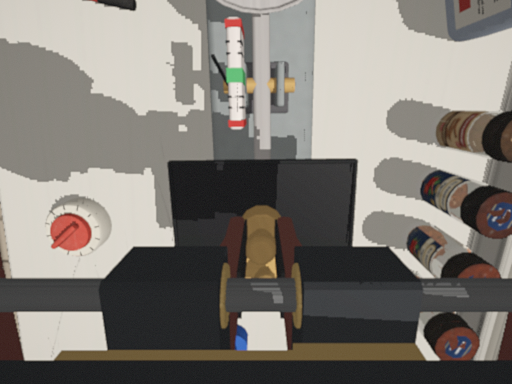

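Call:
{"name": "play_rows", "arguments": {
  "increments": [
    [[1.5, 0.2, 0.1], 0],
    [[1.6, 0.1, 0], 0],
    [[1.0, 0, 0], 0],
    [[0.6, 0, 0], 0],
    [[0.6, 0, 0], 0],
    [[0.6, 0, 0], 0],
    [[0.1, 0, 0], 0],
    [[0, 0, 0], 0]
  ]
}}

```text
clock: 17.95
ee_pos: [0.6097, -0.1559, 0.2055]
tool_rot: [-0.024, 0.707, 0.024, 0.707]
contact_force: [-0.4, -0.3, 0.5]
width: 0.0146
```

```bash
python3 -c "
from h import *
d=shot('side','sd19');plan([.61,-.155,.204]); crop('sd19',220,140,350,240,6,'sd19c')"
```

```text
pos [ 0.6098 -0.1559  0.206 ] clock 18.0 w 0.0148 F [-0.56  0.09 -0.66]
shift cm (tool x,y,z): [0.2  0.09 0.03]  jaw yaw 0.067  x axis [ 0. -0. -1.] y [-0.067  0.998 -0.   ]
```

View pics/sd19c.png

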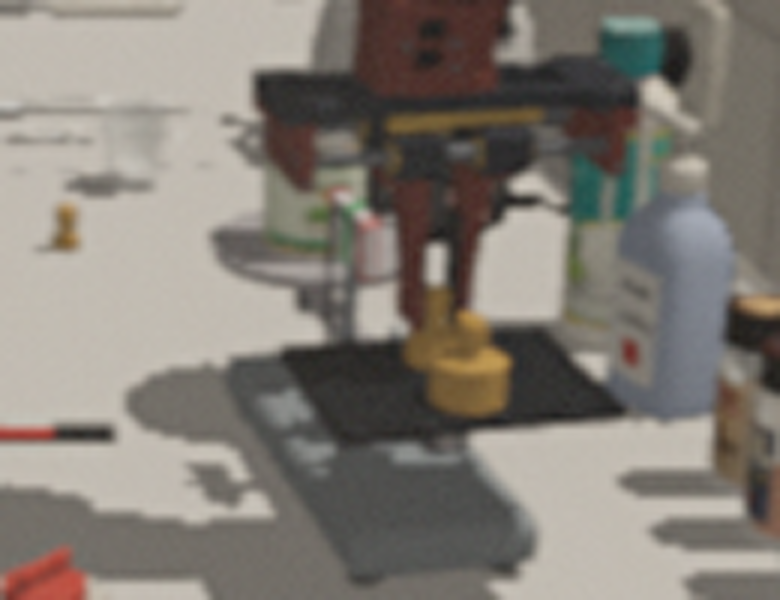

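The 100 g weight is on the plate, which has gone down under it. Release and back off.

Call:
{"name": "play_rows", "arguments": {
  "increments": [
    [[0.3, 0, 0], 0],
    [[0, 0, 0], 0],
    [[0, 0, 0], 0]
  ]
}}

```text
clock: 18.25
ee_pos: [0.6099, -0.1559, 0.2029]
tool_rot: [-0.024, 0.706, 0.024, 0.707]
contact_force: [1.0, 0.1, 0.8]
width: 0.0145
```

Call:
{"name": "play_rows", "arguments": {
  "increments": [
    [[0, 0, 0], 0],
    [[0, 0, 0], 0],
    [[0, 0, 0], 0],
    [[0, 0, 0], 0]
  ],
  "fingers": 0.6
}}

```text
clock: 18.58
ee_pos: [0.6097, -0.1559, 0.2028]
tool_rot: [-0.024, 0.707, 0.024, 0.707]
contact_force: [-0.6, -0.1, 0.8]
width: 0.0347
```

Call:
{"name": "play_rows", "arguments": {
  "increments": [
    [[-1, 0, 0], 0],
    [[-2.5, 0, 0], 0],
    [[-2.5, 0, -1], 0],
    [[-2, -1, -3], 0],
    [[-1, -2, -3], 0],
    [[0, -2, -2.5], 0],
    [[0, -1, -1], 0],
    [[0, 0, 0], 0]
  ]
}}

```text
clock: 19.25
ee_pos: [0.5075, -0.2247, 0.294]
tool_rot: [-0.023, 0.706, 0.022, 0.707]
contact_force: [-0.9, -0.1, -0.6]
width: 0.0351
```

Call:
{"name": "play_rows", "arguments": {
  "increments": [
    [[0, 0, 0], 0],
    [[0, 0, 0], 0],
    [[0, 0, 0], 0],
    [[0, 0, 0], 0],
    [[0, 0, 0], 0],
    [[0, 0, 0], 0],
    [[0, 0, 0], 0],
    [[0, 0, 0], 0]
  ]
}}

```text
clock: 19.92
ee_pos: [0.5091, -0.2226, 0.2926]
tool_rot: [-0.024, 0.707, 0.024, 0.707]
contact_force: [0.5, 0.1, 0.4]
width: 0.0348
```

```bash
python3 -c "
from h import *
shot('wrist','w20');d=shot('side','sd20');shot('scene','sc20');plan([.61,-.155,.204]); crop('sd20',220,140,350,240,6,'sd20c');crop('sc20',190,130,320,230,6,'sc20c')
for t in ('side0','sd7','sd13','sd20'):
    g=cv2.cvtColor(cv2.imread(f'pics/{t}.png'),cv2.COLOR_BGR2GRAY)
    for c in (278,282,286): print(t,c,g[186:202,c].tolist())
"
```

```text
pos [ 0.509  -0.2227  0.2926] clock 20.0667 w 0.0349 F [0.55 0.98 0.21]
shift cm (tool x,y,z): [ 8.86  6.08 10.53]  jaw yaw 0.067  x axis [ 0.  0. -1.] y [-0.067  0.998  0.   ]
side0 278 [86, 101, 103, 99, 99, 100, 103, 105, 99, 100, 99, 99, 71, 51, 52, 55]
side0 282 [150, 183, 192, 190, 190, 190, 192, 193, 190, 186, 176, 141, 86, 49, 56, 53]
side0 286 [184, 182, 180, 180, 184, 190, 192, 189, 176, 152, 120, 80, 52, 49, 51, 53]
sd7 278 [84, 88, 97, 75, 54, 47, 51, 50, 50, 54, 52, 52, 53, 50, 52, 51]
sd7 282 [142, 159, 157, 109, 54, 48, 51, 54, 52, 49, 48, 51, 53, 51, 50, 52]
sd7 286 [160, 164, 151, 96, 50, 49, 50, 49, 51, 48, 48, 47, 49, 51, 50, 53]
sd13 278 [91, 93, 92, 86, 92, 102, 104, 84, 58, 46, 50, 53, 53, 52, 52, 53]
sd13 282 [143, 151, 138, 117, 155, 186, 190, 149, 84, 47, 51, 52, 55, 52, 51, 53]
sd13 286 [157, 131, 116, 154, 180, 191, 187, 129, 62, 45, 48, 55, 52, 51, 52, 50]
sd20 278 [85, 99, 100, 95, 97, 98, 100, 96, 93, 94, 95, 100, 85, 54, 52, 53]
sd20 282 [152, 182, 188, 186, 187, 188, 190, 189, 188, 181, 175, 167, 115, 58, 47, 53]
sd20 286 [183, 180, 175, 176, 182, 187, 189, 188, 173, 151, 116, 81, 53, 49, 51, 47]
```

View pics/w20.png

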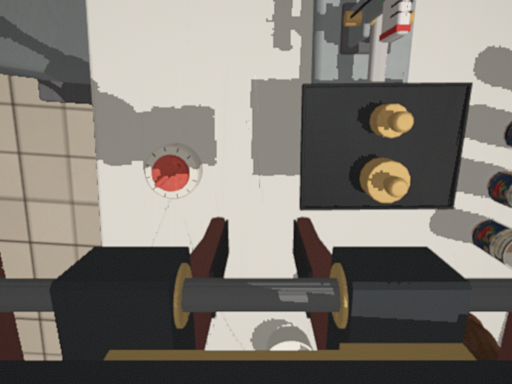

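View pics/sd20c.png

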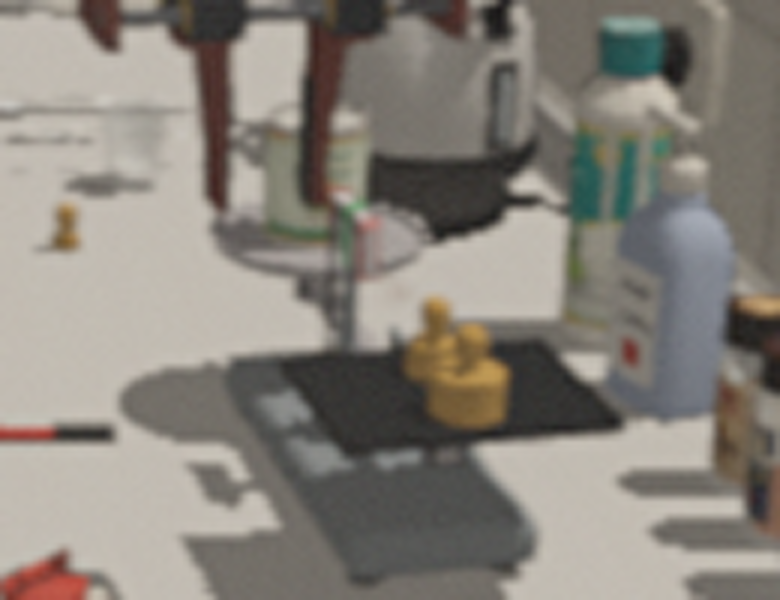

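View pics/sc20c.png

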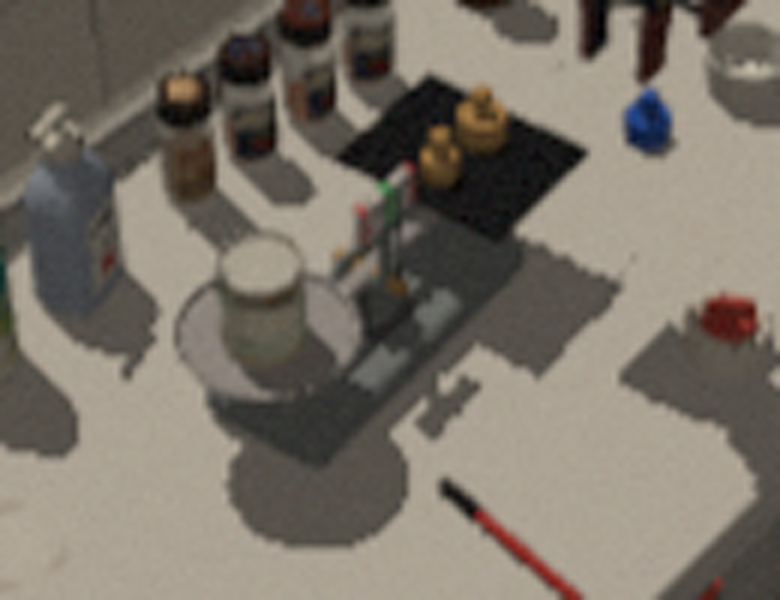

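Run:
```python
from h import *
g=lambda t:cv2.cvtColor(cv2.imread(f'pics/{t}.png'),cv2.COLOR_BGR2GRAY)
k=4
up=lambda a:cv2.resize(a,None,fx=k,fy=k,interpolation=cv2.INTER_CUBIC)
for nm,(x0,y0,x1,y1) in {'plate right corner':(276,145,292,162),'plate left':(243,146,258,160),'dish left':(216,176,226,196)}.items():
    T=up(g('scene0')[y0:y1,x0:x1])
    for t in ('sc13','sc20'):
        S=up(g(t)[y0-8:y1+8,x0-3:x1+3]); m=cv2.matchTemplate(S,T,cv2.TM_CCOEFF_NORMED); _,v,_,l=cv2.minMaxLoc(m)
        print(nm,t,'dy px',l[1]/k-8,'dx',l[0]/k-3,round(v,2))
d=load('scene0')
print(proj(d,[.68,-.22,.10]),proj(d,[.68,-.22,.1136]))
d=load('sc20'); crop('sc20',225,145,275,190,12,'dial'); 
# tin pos
print(onz(d,190+263/6,130+255/6,.172), onz(load('side0'),252,167,.1))
```

```text
plate right corner sc13 dy px -2.5 dx 0.25 1.0
plate right corner sc20 dy px 0.25 dx 0.0 1.0
plate left sc13 dy px -1.5 dx -0.5 0.86
plate left sc20 dy px 0.0 dx 0.0 0.99
dish left sc13 dy px 2.25 dx 0.25 0.93
dish left sc20 dy px -0.25 dx 0.0 0.96
(np.float64(260.4934742272469), np.float64(144.76428782082417)) (np.float64(260.48867496751296), np.float64(142.364215666004))
[0.59857932 0.03218271 0.172     ] [0.55030646 0.18171633 0.1       ]
```

View pics/dial.png

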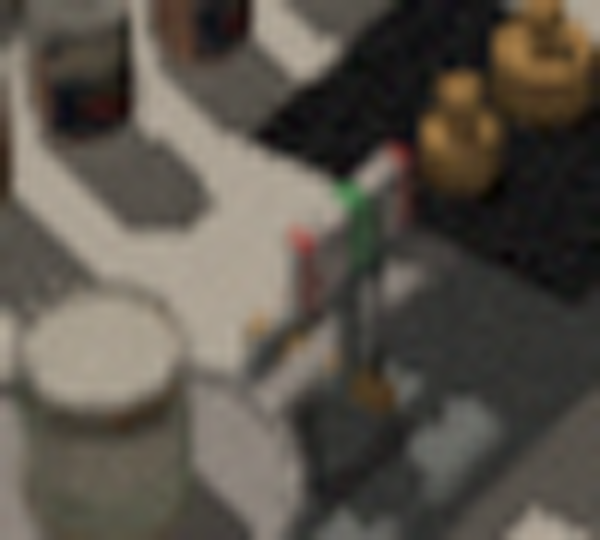

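Both views put the lean at about +9 g (+0.01 rad), well inside the band. The tin and both weights stand upright, and the arm is clear, so I'm handing in.

```bash
python3 -c "
from plant import r
print(r.get_state()['clock']); print(r.job_done())"
```

```text
20.0667
the job is handed in; nothing more can be done
None
```

The tin is weighed and the job handed in at about 20 s of the 72 s allowed. No verdict was reported. I stood the tin in the steel dish and put the 200 g and 100 g weights on the black plate. The 50 g weight stays where it was on the worktop.

**Beam:** With 200 g on, the lean was about half-way to the stop, which put the tin at roughly 290 g. With 300 g on, the side and scene pictures agree within about a pixel that the pans are level to 1–2 mm. That is about +0.01 rad, against a band of ±0.047. I could not read the pointer itself against the green band in these pictures.

**Tin and weights:** The last pictures show the tin and both weights upright, and the arm was clear of everything. The scene picture puts the tin within about 10 mm of the dish centre, against the 32 mm limit. I did not remeasure the bystanders at the end, but none shows any visible shift in the pictures.

**Disagreement:** The wrist force carried an offset of up to about 0.9 N. It gave 240–300 g for the tin, so I relied on the lean of the beam instead.

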